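Seat the calibration cell in the photometer's light path

TASK

Take the square glass calibration cell out of the rack by its frosted, ribbed sides (no fingers on the clear faces) and set it in the square well of the photometer head with its clear faces looking along the light path, towards the lamp and the detector. Press it gently down past the spring pad until it stands upright and fully home on the seat inside, let go of it, and then swing the grey hood shut over it. Leave the vials in the rack and the bottle and beaker beside the work where they are.

Things in the scene. Friction and masses are not known exactly. Their poses are not given: they have to be found in the camera images.
- cell: Square sealed glass calibration cell, 25 x 25 x 52 mm plus a 21 mm square grey cap 4 mm high (56 mm in all), 60 g; foot bevelled 1 mm. Origin: centre of its underside, z up. Its +y and -y faces are clear glass; +x and -x are white, frosted and ribbed. Either way round (half a turn) is right. It stands in one of the three rack pockets, frosted faces to the rack's long sides.
- cell_grip (a point): Point on the cell's axis 44 mm above its underside, axes as the cell. Hold the frosted faces at about this height, with the fingertips no lower than 38 mm above the underside, or they meet the photometer's block before the cell is home.
- rack: Fixed white rack block, 46 x 156 x 22 mm (x, y, z), origin at the centre of its underside. Three pockets 29 mm square and 16 mm deep (floor 6 mm above the worktop) in a row along its y, at y = -50, 0 and +50 mm. One holds the cell, the others hold round vials; which holds which varies. The upright front of the big white spectrometer (0.3 m high) is 60 to 90 mm behind the pockets.
- holder: The photometer head, fixed. Origin: underside of its dark base plate (98 x 140 mm), straight below the axis of a cell at home; z up. In its middle the grey cell block, x from -32 to +56 mm, y +-30 mm, flat top 58 mm above the worktop, with the square well. Lamp and detector stand at either side along y, lower than the block's top and within 70 mm of the origin.
- light_path (a point): Where the light path crosses the axis of a cell at home, 36 mm above the worktop; axes as the holder. The light runs along its y: finned lamp housing at +y, round black detector barrel at -y. Two fine white index lines on the block's top show the same direction.
- well_mouth (a point): Middle of the well's mouth at the top of the block; axes as the holder. The well is 26.5 mm wide in y and 27 mm in x: in the holder's frame from the fixed datum wall at x = -12.5 to the far wall at x = +14.5 mm (so this point is at x = +1). A 2.5 mm chamfer at 45 degrees runs round the mouth. A cell lowered here is free until it meets the pad; let go, it is pushed to x = 0.
- pad_crest (a point): Crest of the sprung steel pad in the well's far wall, 3.5 mm out of the wall. It begins 6 mm below the block's top with a slope and stands fully out from 15 to 24 mm below. It yields towards +x and presses the cell on the datum wall with about 2 to 4 N; pushing the cell down past it takes about 3 to 12 N, all the way. Friction holds a cell that is let go too early too high.
- hood (a joint): Angle of the grey light hood about its hinge, rad: 0 is shut on the block, positive open, end stop 2.2; it starts standing open at 1.8 to 2.1. Stiff hinge: it stays where it is left and needs about 0.07 N m. Shut, it covers x = -32 to +38, y +-25 mm of the holder and its top is 96 mm above the worktop; 35 mm high inside. A 12 mm finger lip, 8 mm above its open edge, sticks out in front.
- hinge (a point): Middle of the hood's hinge axis, which runs along the holder's y, 50 mm to the +x side of the cell's axis, level with the block's top (58 mm). Axes as the holder. The hood stands open on the +x side and shuts towards -x.
- hood_top (a point): Point on the outer face of the hood's top, in the middle of its width: with the hood shut it is 62 mm from the hinge towards -x and 38 mm above the hinge. Its z is the outward normal of that face, its -x points to the hood's front edge (20 mm away). Push here to shut the hood.
- vial_2: Round vial with black cap, 25 mm across, 56 mm high, stands in a rack pocket. Leave it.
- vial_3: Round vial with white cap, 25 mm across, 56 mm high, stands in a rack pocket. Leave it.
- bottle: Round bottle with green cap, 46 mm across, 98 mm high, between rack and photometer head. Leave it.
- beaker: Glass beaker, 53 mm across, 70 mm high, behind the photometer head. Leave it.
- seat_middle (a point): Middle of the span in which the seat lies: the flat seat on which the cell must stand is 24 to 36 mm below the block's top, this point is at 30 mm (28 mm above the worktop). The seat's height is set by a screw from below and is NOT measured; it is felt as a hard stop. The glass must not press on it with more than 20 N. At home, 20 to 32 mm of cell and cap stand above the block.
There are look-alikes about, which are no part of the job. What is shaped like the cell but pink is not meant.

How it is judged:
By the outcome, as a careful person would: the job done as asked, in the order asked, and still so for the second after the job is handed in, with the robot touching nothing.
It also fails if it takes over 70 s, if anything falls off the work surface, if the arm or the gripper's body presses on something with over 40 N, if the wrist force passes 120 N, or if a joint passes its speed limit or range.

ROBOT

A 6-joint arm with a two-finger parallel gripper is mounted at the origin on a cart in front of the work surface, level with it; the furniture and walls round the work are solid. World frame = base frame: x ahead of the robot, y to its left, z up, the work surface at z = 0. Lengths are in m, angles in rad, forces in N, time in s.
With the tool pointing down it reaches from about 0.2 to 0.875 m from the base axis. Payload 3.4 kg.
Tool frame: the origin (TCP) lies on the centre line of the jaws, within the pads' length; the fingertips stand 19 mm ahead of it and the grasp point (between the pads) is the TCP; z points along the fingers, y is the line along which they close (so a half turn about z gives the same grasp; the last joint's range is limited). The gripper opens to 94 mm and grips with 3 to 60 N. Pads are 16 mm wide; open, the fingers measure 119 mm over their backs; the gripper's body (75 mm by 177 mm) begins 78 mm behind the grasp point.
Start: joints at [1.21, 0.276, 1.505, -0, 1.361, -0.121], TCP at [0.137, 0.559, 0.224] pointing down, gripper open.
Joint ranges: [-2.89, 2.89], [-0.75, 2.08], [0.22, 2.7], [-1.18, 4.32], [0.11, 2.71], [-2.7, 2.7]. Speed limits (rad/s): [2.57, 2.57, 3.14, 3.14, 3.14, 3.14].

INTERFACE

Orientations are given as a unit quaternion [w, x, y, z].
In Python, from bench import monitor, cams, hand_in gives the robot as it stands.
- The arm moves only by the tool arm_command, never from a script. Its argument "commands" is a list of rows, each an object with "slide": the shift along the tool's x, y, z as a fraction of full scale, a list of three; "twist": the turn, a rotation vector about the tool's x, y, z as a fraction of full scale, a list of three. In form: [{"slide": [dx, dy, dz], "twist": [wx, wy, wz]}, ...]. A call has 1 to 10 rows; each row shifts and turns the commanded pose from where the row before left it, along the tool's axes as they then stand; what a row does not reach is not made up. Full scale, the value 1, is 0.3 m for a shift and pi rad for a turn. A row lasts 1/8 s, in which the tool goes at most 62.5 mm and 10.7 degrees, less where a joint would pass 70% of its speed; a pose out of reach is approached as far as the arm can. A call with a number of a shift or a turn outside -1 to 1 is refused whole. A call with a gripper value outside its range is refused whole. "gripper" is the opening, from -1 (shut) to 1 (fully open), set as the call begins (left out, the last holds). The fingers move at their own pace and stop on an object; the grip force is fixed at half the most. Time passes only in rows, so rows that do not move let the fingers close. It gives the time, the measured TCP pose, the force, the opening and the grip force at its end, in the units of the state.
- monitor.observe(): the state, without advancing time (a new reading comes with each control period).
- cams.grab_frame(name): name is "scene" or "top"; returns a dict with "pixels" (400x640x3 uint8, red, green, blue), "mtx" (3x3 intrinsics, pixels), "k1" (the pictures are not rectified: a ray, as slopes to the right and down, at radius r is drawn at 1 + k1 r^2 times it, then the intrinsics apply), "origin" and "orientation" of the camera in the world. Camera axes: x right, y down, z forward; pixel columns grow to the right and rows downward; lengths in m; the calibration is good to about 2 mm. A picture is of the moment at which its call begins. There is no depth.
- hand_in(): hands the job in; it is judged then, once.
The state is a dict: "clock": time; "joint_positions": joint angles; "qd": joint speeds; "effort": joint torques, N m; "ee_pos": TCP position; "ee_rot": TCP orientation; "force": force on the tool from outside, world axes, zero at the start; "wrist_torque": the same for the moment, N m; "gripper_width": finger opening in m; "gripper_force": force on a finger pad.
Only numpy, scipy, OpenCV 4.12 (cv2) and the standard library are available. Lean on these libraries where they do the work, as an engineer would, in place of code of your own. Each camera call takes 0.05 s, during which the arm holds its last target. There are 200 camera calls.

## Working session

There is one attempt and no reset: what is moved stays moved. The work goes in short steps, Python scripts to look and compute and a tool call to move; the robot and the scene stay as the last step left them, time stands still between calls to the robot, and variables do not carry over. Pictures are saved under pics/ and viewed, at most 10 in all, crops included, and the job is handed in when it is done.

Besides the shell and the picture viewer there is one more tool, called after "Emit:" as name(argument=value, ...) on one line, values as JSON. arm_command: Moves the arm, as the interface text tells. Its arguments: {"type":"object","properties":{"commands":{"type":"array"},"gripper":{"type":"number"}},"required":["commands"]}

```bash
ls; mkdir -p pics
python3 - <<'E'
from bench import monitor, cams
import cv2, pickle
print(monitor.observe())
for n in("scene","top"):
    f=cams.grab_frame(n); pickle.dump(f,open(n+".pkl","wb"))
    cv2.imwrite(f"pics/{n}0.png",f["pixels"][:,:,::-1]); print(n,f["mtx"],f["k1"],f["origin"],f["orientation"])
E
```

```text
pics
{'clock': 0.0, 'joint_positions': array([ 1.21000811e+00,  2.76604007e-01,  1.50609587e+00, -1.81732477e-06,
        1.36069449e+00, -1.20991339e-01]), 'qd': array([-0.001642  , -0.00127752, -0.00067493,  0.00051245,  0.00049362,
       -0.00049451]), 'effort': array([ 8.19349480e-04, -4.04582870e+01, -2.37228584e+01,  7.02900393e-02,
        3.45502468e-02, -1.33902131e-04]), 'ee_pos': array([0.13638195, 0.55805744, 0.22361443]), 'ee_rot': array([-2.14050641e-04,  1.19611136e-01,  9.92820409e-01, -8.75053302e-04]), 'force': array([-0.41233821, -0.01761718,  0.79169932]), 'wrist_torque': array([ 0.06835592, -0.0252416 ,  0.02598438]), 'gripper_force': 0.0, 'gripper_width': 0.09421496518223722}
scene [[436.85670842   0.         318.72393414]
 [  0.         436.85670842 196.77978076]
 [  0.           0.           1.        ]] -0.06599501647982836 [ 0.15118345 -0.54290313  0.75419146] [-0.35335145  0.87576494 -0.3019308   0.13044662]
top [[503.56966203   0.         318.78627847]
 [  0.         503.56966203 200.87579807]
 [  0.           0.           1.        ]] -0.08238748377590009 [ 0.41942013 -0.02076362  1.19331117] [ 0.03617478 -0.70475668  0.70655957 -0.05275404]
```

View pics/scene0.png

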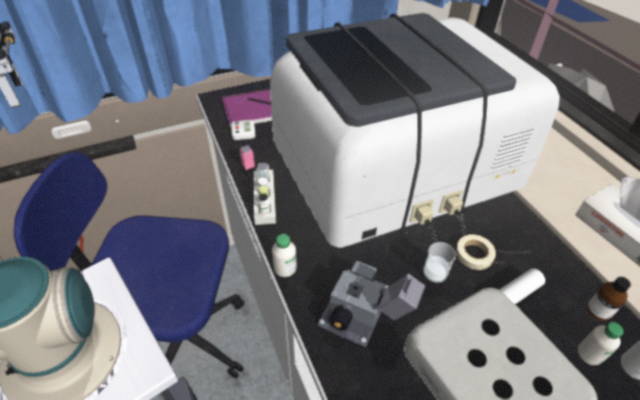

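View pics/top0.png

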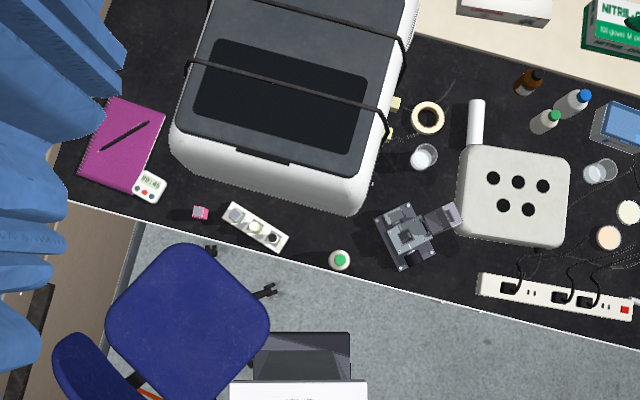

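The scene picture shows the rack at about (264,195) with the cell at its far end, the bottle at (284,255) and the head at (355,300), hood open to the right. In the top picture the rack is at (255,227), with the cell probably in the left pocket at (236,214), the pink decoy at (200,212), and the head at (408,235) with the hood at (443,217).

```bash
cat > h.py <<'E'
import numpy as np, cv2, pickle
from scipy.spatial.transform import Rotation as R
def rot(q): return R.from_quat(np.roll(q,-1))
def ray(f,px):
    K=f["mtx"]; d=np.array([[ (p[0]-K[0,2])/K[0,0],(p[1]-K[1,2])/K[1,1]] for p in np.atleast_2d(px)],float)
    s=d.copy()
    for _ in range(20): s=d/(1+f["k1"]*(s**2).sum(1,keepdims=True))
    return rot(f["orientation"]).apply(np.c_[s,np.ones(len(s))])
def onplane(f,px,z):
    r=ray(f,px); o=np.array(f["origin"]); return o+r*((z-o[2])/r[:,2])[:,None]
def proj(f,P):
    c=rot(f["orientation"]).inv().apply(np.atleast_2d(P)-f["origin"]); s=c[:,:2]/c[:,2:]
    s=s*(1+f["k1"]*(s**2).sum(1,keepdims=True)); K=f["mtx"]
    return s*[K[0,0],K[1,1]]+K[:2,2]
def load(n): return pickle.load(open(n+".pkl","rb"))
def two(fa,pa,fb,pb):
    a=ray(fa,pa)[0];b=ray(fb,pb)[0];oa=np.array(fa["origin"]);ob=np.array(fb["origin"])
    t=np.linalg.lstsq(np.c_[a,-b],ob-oa,rcond=None)[0]; A=oa+t[0]*a;B=ob+t[1]*b
    return (A+B)/2,np.linalg.norm(A-B)
E
python3 - <<'E'
from h import *
t=load("top");s=load("scene")
print(proj(t,[[0,0,0],[.137,.559,.224],[.3,0,0]]),proj(s,[[0,0,0],[.137,.559,.224]]))
def crop(f,x,y,w,h,k): return cv2.resize(f["pixels"][y:y+h,x:x+w,::-1],None,fx=k,fy=k,interpolation=cv2.INTER_CUBIC)
a=crop(t,215,195,80,65,5); b=crop(t,365,190,100,90,6)
im=np.zeros((540,1000+0,3),np.uint8); 
cv2.imwrite("pics/rack_top.png",a); cv2.imwrite("pics/head_top.png",b)
c=crop(s,240,155,50,75,6);d=crop(s,310,250,120,100,6)
im=np.zeros((600,800,3),np.uint8)
c=crop(s,245,155,40,75,8);
A=np.zeros((600,800,3),np.uint8);A[:600,:320]=c;A[:390,320:800]=crop(t,215,195,80,65,6);cv2.imwrite("pics/rack.png",A)
cv2.imwrite("pics/head_s.png",crop(s,310,250,120,100,6))
E
```

```text
[[298.37063246 447.73725222]
 [  4.22697073 411.53902928]
 [298.18215123 316.02492924]] [[ 61.52049023 353.10351584]
 [ 13.91325083  88.56227337]]
```

View pics/rack.png

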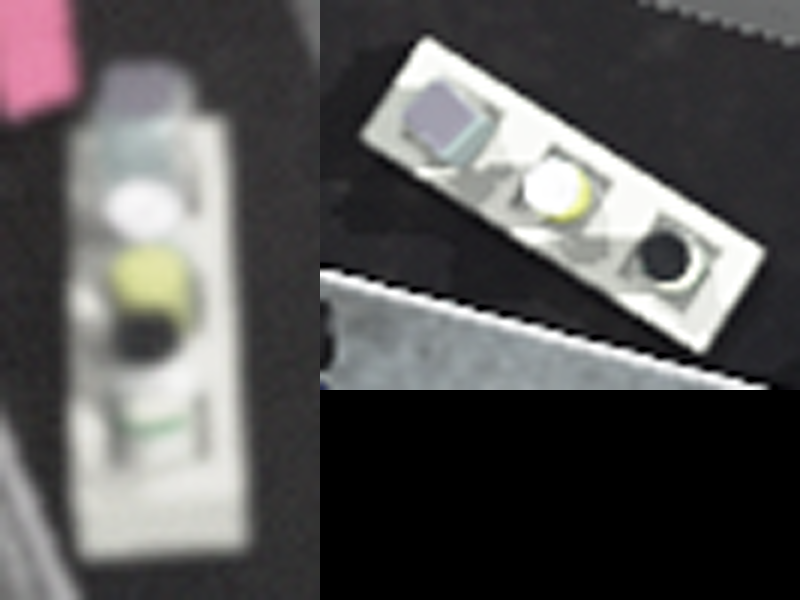

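View pics/head_top.png

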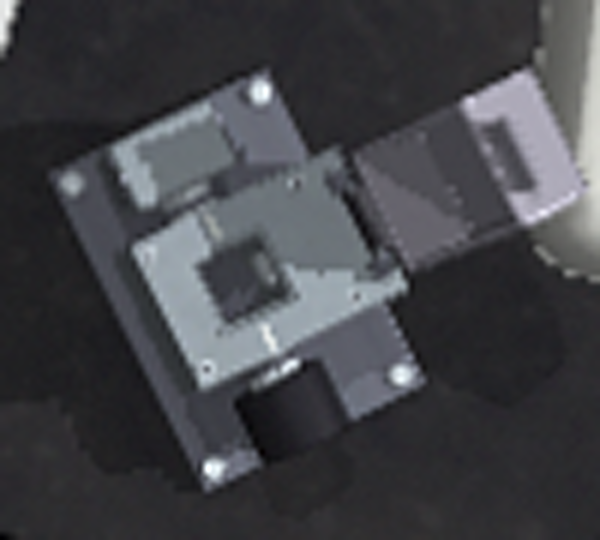

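View pics/head_s.png

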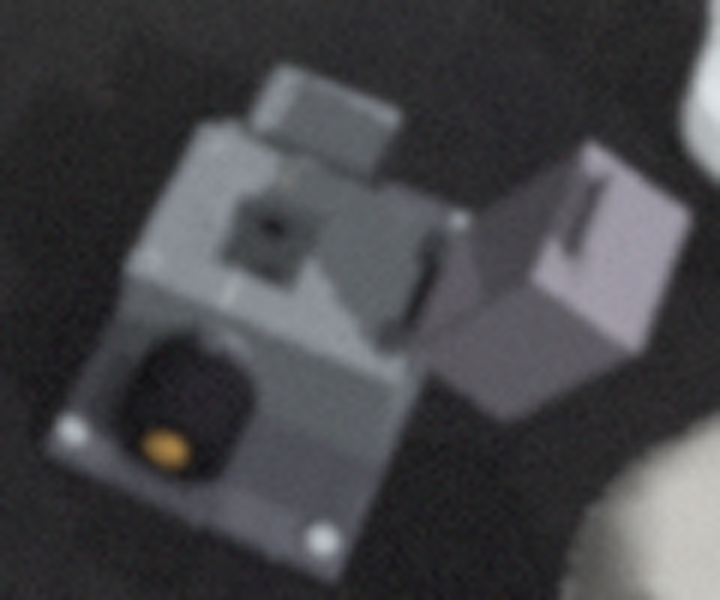

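In the crops, the cell (lilac square cap) is in the left pocket at top pixel ~(234,214), the vials fill the other two, and the detector is the black barrel below the block in the picture, so the holder's +y points up-left. Block top corners in the head crop are at (133,243), (204,389), (406,284) and (338,148), and the index lines at (210,222) and (268,337).

Run:
```python
from h import *
t=load("top");s=load("scene")
hx=lambda p,o,k=6:(np.array(p,float)+.5)/k-.5+o
np.set_printoptions(precision=4,suppress=True)
# rack
T=t["pixels"]
m=((T.min(2)>150).astype(np.uint8)); roi=np.zeros_like(m); roi[198:260,218:292]=1; m*=roi
cs=max(cv2.findContours(m,0,2)[0],key=cv2.contourArea)
hull=cv2.convexHull(cs)[:,0].astype(float); W=onplane(t,hull,.022)[:,:2]
print("rack rect (mm,deg)",cv2.minAreaRect((W*1000).astype(np.float32)))
c=onplane(t,hx([[107,37],[40,135],[385,352],[445,248]],[215,195]),.022); print("rack corners",c, c.mean(0))
# cell cap mask (lilac)
hsv=cv2.cvtColor(T,cv2.COLOR_RGB2HSV)
print(T[212:218,230:242].reshape(6,12,3)[2].tolist())
m=((T[:,:,2].astype(int)-T[:,:,1]>8)).astype(np.uint8); z=np.zeros_like(m); z[203:228,225:250]=1; m*=z
n,l,st,ce=cv2.connectedComponentsWithStats(m); i=1+st[1:,4].argmax(); print("cap px",st[i],ce[i], onplane(t,ce[i],.062))
# holder
cr=hx([[133,243],[204,389],[406,284],[338,148]],[365,190]); P=onplane(t,cr,.058); print("block",P,P.mean(0))
for v in (P[2]-P[1],P[3]-P[0]): print("x dir",np.degrees(np.arctan2(v[1],v[0])),np.linalg.norm(v))
for v in (P[0]-P[1],P[3]-P[2]): print("y dir-90",np.degrees(np.arctan2(v[1],v[0]))-90,np.linalg.norm(v))
L=onplane(t,hx([[210,222],[268,337]],[365,190]),.058); print("lines",L); v=L[0]-L[1]; print(np.degrees(np.arctan2(v[1],v[0]))-90)
S=onplane(s,hx([[200,122],[128,265],[405,385]],[310,250]),.058); print("scene A B C",S)
B=onplane(t,hx([[50,180],[207,492],[425,383],[268,70]],[365,190]),.008);print("plate",B,B.mean(0)); 
for a,b in((0,1),(3,2)): v=B[a]-B[b]; print(np.degrees(np.arctan2(v[1],v[0]))-90,np.linalg.norm(v))
# spectrometer front: scene bottom edge picks z=0 ; top-front edge picks z~.3
print("spec bottom",onplane(s,[[340,240],[418,218]],0)); print("top front edge",onplane(t,[[172,160],[355,214],[388,120]],.0),onplane(t,[[172,160],[355,214]],.27))
print("bottle",onplane(t,[340,260],.098),"beaker",onplane(t,[425,155],.07))
```

```text
rack rect (mm,deg) ((506.837646484375, 100.40799713134766), (157.90194702148438, 47.4075927734375), 57.8121337890625)
rack corners [[0.5681 0.1537 0.022 ]
 [0.5297 0.1791 0.022 ]
 [0.4456 0.0446 0.022 ]
 [0.4856 0.0215 0.022 ]] [0.5073 0.0997 0.022 ]
[[161, 157, 171], [161, 159, 173], [161, 160, 173], [161, 160, 173], [162, 160, 174], [162, 160, 174], [161, 160, 173], [162, 161, 175], [161, 159, 174], [164, 162, 178], [175, 179, 189], [200, 212, 212]]
cap px [229 209  12  11  76] [234.3684 213.8289] [[0.5333 0.1428 0.062 ]]
block [[ 0.4961 -0.2016  0.058 ]
 [ 0.441  -0.2275  0.058 ]
 [ 0.4801 -0.3056  0.058 ]
 [ 0.532  -0.281   0.058 ]] [ 0.4873 -0.2539  0.058 ]
x dir -63.40594738036695 0.0873893812618354
x dir -65.66277005468154 0.08707229400607819
y dir-90 -64.88254806014207 0.0608787087645806
y dir-90 -64.58715901651225 0.057441896861865835
lines [[ 0.504  -0.2311  0.058 ]
 [ 0.4604 -0.2522  0.058 ]]
-64.1588984185236
scene A B C [[ 0.4958 -0.1997  0.058 ]
 [ 0.4441 -0.2263  0.058 ]
 [ 0.4827 -0.3086  0.058 ]]
plate [[ 0.5245 -0.1771  0.008 ]
 [ 0.4018 -0.2369  0.008 ]
 [ 0.4437 -0.3246  0.008 ]
 [ 0.5682 -0.2651  0.008 ]] [ 0.4846 -0.2509  0.008 ]
-64.02284776041614 0.13658350737199115
-64.47078737103656 0.1380234643520491
spec bottom [[ 0.5711 -0.1069  0.    ]
 [ 0.7564 -0.1684  0.    ]]
top front edge [[ 0.6703  0.3052  0.    ]
 [ 0.5387 -0.1354  0.    ]
 [ 0.7704 -0.22    0.    ]] [[ 0.6135  0.2315  0.27  ]
 [ 0.5117 -0.1095  0.27  ]]
bottle [[ 0.4289 -0.0922  0.098 ]] beaker [[ 0.6675 -0.2919  0.07  ]]
```

```bash
cat >> h.py <<'E'
def goto(p,yaw=None):
    """full-scale fractions (tool axes) to reach TCP p pointing down, tool y at yaw deg; slide first, then twist"""
    from bench import monitor
    o=monitor.observe(); r=rot(o["ee_rot"])
    print("t",round(o["clock"],2),"pos",np.round(o["ee_pos"],4),"slide",np.round(r.inv().apply(np.array(p)-o["ee_pos"])/.3,4),end=" ")
    if yaw is not None:
        y=np.radians(yaw); Y=np.array([np.cos(y),np.sin(y),0]); Z=np.array([0,0,-1.]); t=R.from_matrix(np.c_[np.cross(Y,Z),Y,Z])
        print("twist",np.round((r.inv()*t).as_rotvec()/np.pi,4),end=" ")
    print("F",np.round(o["force"],1),"w",round(o["gripper_width"],4),"gf",round(o["gripper_force"],1))
E
python3 -c "
from h import *
goto([.5333,.1428,.26],-32.2)"
```

```text
t 0.1 pos [0.1364 0.5581 0.2237] slide [-1.6139 -1.0307 -0.1196] twist [-4.000e-04  4.000e-04  6.025e-01] F [-0.3  0.1 -0.2] w 0.0938 gf 0.0
```

Emit:
arm_command(commands=[{"slide": [-0.05, -0.03, -0.03], "twist": [0, 0, 0]}, {"slide": [-0.1, -0.06, -0.03], "twist": [0, 0, 0]}, {"slide": [-0.12, -0.08, -0.03], "twist": [0, 0, 0]}, {"slide": [-0.12, -0.08, -0.03], "twist": [0, 0, 0]}, {"slide": [-0.12, -0.08, 0], "twist": [0, 0, 0]}, {"slide": [-0.12, -0.08, 0], "twist": [0, 0, 0]}, {"slide": [-0.12, -0.08, 0], "twist": [0, 0, 0]}, {"slide": [-0.12, -0.08, 0], "twist": [0, 0, 0]}, {"slide": [-0.12, -0.08, 0], "twist": [0, 0, 0]}, {"slide": [-0.12, -0.07, 0], "twist": [0, 0, 0]}], gripper=-0.04)

```text
clock: 1.35
ee_pos: [0.4096, 0.2674, 0.2612]
ee_rot: [0.0, 0.12, 0.993, 0.0]
force: [0.9, 0.7, -0.4]
gripper_width: 0.0451
gripper_force: 0.0
```

Emit:
arm_command(commands=[{"slide": [-0.12, -0.08, 0], "twist": [0, 0, 0.05]}, {"slide": [0, 0, 0], "twist": [0, 0, 0.055]}, {"slide": [0, 0, 0], "twist": [0, 0, 0.055]}, {"slide": [0, 0, 0], "twist": [0, 0, 0.055]}, {"slide": [0, 0, 0], "twist": [0, 0, 0.055]}, {"slide": [0, 0, 0], "twist": [0, 0, 0.055]}, {"slide": [0, 0, 0], "twist": [0, 0, 0.055]}, {"slide": [0, 0, 0], "twist": [0, 0, 0.055]}, {"slide": [0, 0, 0], "twist": [0, 0, 0.055]}, {"slide": [0, 0, 0], "twist": [0, 0, 0.055]}])

```text
clock: 2.6
ee_pos: [0.438, 0.2367, 0.261]
ee_rot: [0.0, 0.83, 0.558, 0.0]
force: [-0.4, 0.2, 0.7]
gripper_width: 0.0451
gripper_force: 0.0
```

```bash
python3 -c "
from h import *
goto([.5333,.1428,.26],-32.2)"
```

```text
t 2.6 pos [0.438  0.2367 0.261 ] slide [-0.1696  0.4124  0.0037] twist [0.0002 0.0001 0.0556] F [-0.4  0.2  0.7] w 0.0451 gf 0.0
```

Emit:
arm_command(commands=[{"slide": [-0.04, 0.1, 0], "twist": [0, 0, 0]}, {"slide": [-0.04, 0.1, 0], "twist": [0, 0, 0]}, {"slide": [-0.04, 0.1, 0], "twist": [0, 0, 0]}, {"slide": [-0.04, 0.1, 0], "twist": [0, 0, 0]}, {"slide": [-0.0096, 0.0124, 0], "twist": [0, 0, 0.0556]}, {"slide": [0, 0, 0], "twist": [0, 0, 0]}])

```text
clock: 3.35
ee_pos: [0.534, 0.1431, 0.2607]
ee_rot: [0.0, 0.874, 0.486, -0.0]
force: [0.6, 0.1, -0.2]
gripper_width: 0.0453
gripper_force: 0.0
```

Run:
```python
from h import *
from bench import cams
goto([.5333,.1428,.26],-32.2)
t=cams.grab_frame("top");s=cams.grab_frame("scene")
pickle.dump(t,open("t1.pkl","wb"));pickle.dump(s,open("s1.pkl","wb"))
A=np.zeros((500,800,3),np.uint8)
A[:,:400]=cv2.resize(t["pixels"][100:300,150:310,::-1],(400,500),interpolation=2)
A[:,400:]=cv2.resize(s["pixels"][60:260,180:340,::-1],(400,500),interpolation=2)
cv2.imwrite("pics/above.png",A)
```

```text
t 3.35 pos [0.534  0.1431 0.2607] slide [-0.0022 -0.0013  0.0025] twist [0.     0.0001 0.0021] F [ 0.6  0.1 -0.2] w 0.0453 gf 0.0
```

View pics/above.png

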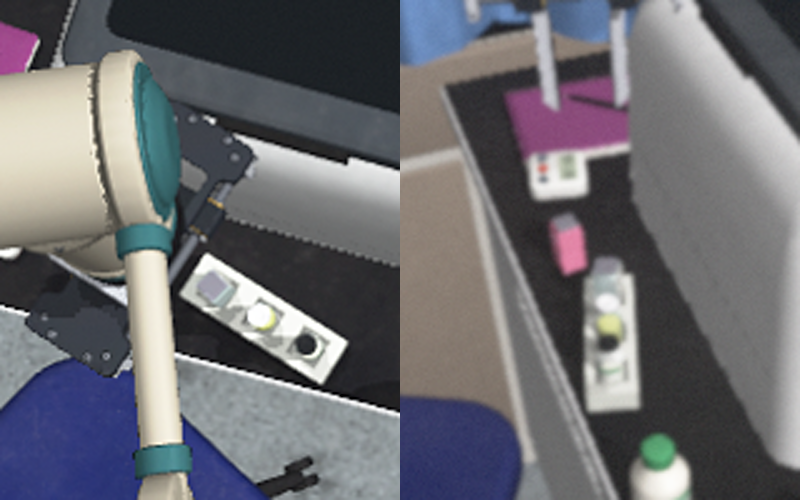

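The top view shows the gripper's long dark body lying along the closing line, its far corner at about px (250,162), close to the spectrometer's front (bottom edge px (250,180)–(310,206)). I work out the clearance.

Run:
```python
from h import *
np.set_printoptions(precision=4,suppress=True)
t=load("top");T=t["pixels"];s=load("scene");S=s["pixels"]
# lowest bright row of spectrometer front per column (top, no arm in view)
pts=[]
for x in range(200,345,12):
    col=T[130:230,x].min(1).astype(int); 
    d=np.where((col[:-1]>90)&(col[1:]<=90))[0]
    # the one belonging to spectrometer: nearest expected line
    e=170+(x-175)*44/183-130
    pts.append((x,130+d[np.abs(d-e).argmin()]+.5))
W=onplane(t,pts,0)[:,:2]; print(np.c_[pts,W])
W2=W
c=np.array([.5333,.1428])
for z in (0,.01,.03):
    W=onplane(t,pts,z)[:,:2]; v=cv2.fitLine((W*1000).astype(np.float32),cv2.DIST_HUBER,0,.01,.01).ravel()
    p=v[2:]/1000;d=v[:2]; n=np.array([d[1],-d[0]]); n*=np.sign(n[0]); print(z,"angle",np.degrees(np.arctan2(d[1],d[0])),"dist cell",(p-c)@n,"normal deg",np.degrees(np.arctan2(n[1],n[0])))
# scene bottom-front edge: dark->white along rows
pts=[]
for y in range(130,235,12):
    row=S[y,265:345].min(1).astype(int); d=np.where((row[:-1]<=90)&(row[1:]>90))[0]
    pts.append((265+d[-1]+.5,y) if len(d) else (0,y))
print(np.c_[pts,onplane(s,pts,0)[:,:2]])
```

```text
[[200.     174.5      0.6346   0.2362]
 [212.     179.5      0.6224   0.207 ]
 [224.     181.5      0.6175   0.178 ]
 [236.     185.5      0.6077   0.1491]
 [248.     188.5      0.6004   0.1202]
 [260.     191.5      0.5931   0.0914]
 [272.     196.5      0.581    0.0626]
 [284.     198.5      0.5762   0.034 ]
 [296.     202.5      0.5665   0.0053]
 [308.     205.5      0.5593  -0.0233]
 [320.     210.5      0.5473  -0.0519]
 [332.     212.5      0.5424  -0.0805]
 [344.     215.5      0.5352  -0.1091]]
0 angle 73.91542 dist cell 0.07061745817995395 normal deg -16.084574
0.01 angle 73.91542 dist cell 0.06948855282908781 normal deg -16.08458
0.03 angle 73.91542 dist cell 0.06723054768644414 normal deg -16.084574
[[271.5    130.       0.6744   0.3143]
 [274.5    142.       0.6506   0.2643]
 [281.5    154.       0.6366   0.2109]
 [286.5    166.       0.6194   0.1637]
 [292.5    178.       0.6051   0.1177]
 [299.5    190.       0.5935   0.0726]
 [305.5    202.       0.5807   0.0314]
 [312.5    214.       0.5703  -0.0091]
 [319.5    226.       0.5605  -0.0476]]
```

The body would hit the spectrometer if the tool came straight down (95 mm needed, about 71 mm available). I tilt the tool 13° away from it, so the cell leans with the jaws inside its pocket's play.

Emit:
arm_command(commands=[{"slide": [0, 0, 0], "twist": [-0.036, 0, 0]}, {"slide": [0, 0, 0], "twist": [-0.036, 0, 0]}, {"slide": [0, 0, 0], "twist": [0, 0, 0]}], gripper=0.28)

```text
clock: 3.82
ee_pos: [0.5317, 0.1457, 0.2608]
ee_rot: [0.098, 0.867, 0.485, 0.055]
force: [0.3, -0.4, -0.2]
gripper_width: 0.0598
gripper_force: 0.0
```

Run:
```python
from h import *
goto([.5237,.1487,.18]); goto([.5237,.1487,.0663])
from bench import monitor
print(rot(monitor.observe()["ee_rot"]).as_matrix().round(3))
```

```text
t 3.83 pos [0.5317 0.1457 0.2608] slide [-0.0051 -0.0873  0.2562] F [ 0.3 -0.4 -0.2] w 0.0598 gf 0.0
t 3.83 pos [0.5317 0.1457 0.2608] slide [-0.0049 -0.1719  0.6256] F [ 0.3 -0.4 -0.2] w 0.0598 gf 0.0
[[ 0.523  0.831  0.19 ]
 [ 0.852 -0.51  -0.117]
 [-0.001  0.223 -0.975]]
```

Emit:
arm_command(commands=[{"slide": [-0.005, -0.0275, 0.06], "twist": [0, 0, 0.003]}, {"slide": [0, -0.023, 0.1], "twist": [0, 0, 0]}, {"slide": [0, -0.023, 0.1], "twist": [0, 0, 0]}, {"slide": [0, -0.0138, 0.06], "twist": [0, 0, 0]}, {"slide": [0, 0, 0], "twist": [0, 0, 0]}])

```text
clock: 4.45
ee_pos: [0.5294, 0.145, 0.1597]
ee_rot: [0.098, 0.871, 0.479, 0.053]
force: [0.3, 0.6, -0.2]
gripper_width: 0.0604
gripper_force: 0.0
```

Run:
```python
from h import *
goto([.5237,.1487,.0663])
```

```text
t 4.45 pos [0.5294 0.145  0.1597] slide [ 0.0004 -0.0908  0.2986] F [ 0.3  0.6 -0.2] w 0.0604 gf 0.0
```

Emit:
arm_command(commands=[{"slide": [0, -0.0245, 0], "twist": [0, 0, 0]}, {"slide": [0, -0.0137, 0.06], "twist": [0, 0, 0]}, {"slide": [0, -0.0137, 0.06], "twist": [0, 0, 0]}, {"slide": [0, -0.0137, 0.06], "twist": [0, 0, 0]}, {"slide": [0, -0.0137, 0.06], "twist": [0, 0, 0]}, {"slide": [0, -0.0091, 0.04], "twist": [0, 0, 0]}, {"slide": [0, -0.0024, 0.0186], "twist": [0, 0, 0]}, {"slide": [0, 0, 0], "twist": [0, 0, 0]}])

```text
clock: 5.45
ee_pos: [0.5248, 0.1492, 0.0678]
ee_rot: [0.098, 0.871, 0.479, 0.055]
force: [0.6, -0.4, 0.2]
gripper_width: 0.0605
gripper_force: 0.0
```

Run:
```python
from h import *
from bench import cams
goto([.5237,.1487,.0663])
t=cams.grab_frame("top");s=cams.grab_frame("scene")
pickle.dump(t,open("t2.pkl","wb"));pickle.dump(s,open("s2.pkl","wb"))
A=np.zeros((500,800,3),np.uint8)
A[:,:400]=cv2.resize(t["pixels"][150:275,190:290,::-1],(400,500),interpolation=2)
A[:,400:]=cv2.resize(s["pixels"][105:230,210:310,::-1],(400,500),interpolation=2)
cv2.imwrite("pics/down.png",A)
```

```text
t 5.45 pos [0.5248 0.1492 0.0678] slide [-0.0034 -0.0031  0.0046] F [ 0.6 -0.4  0.2] w 0.0605 gf 0.0
```

View pics/down.png

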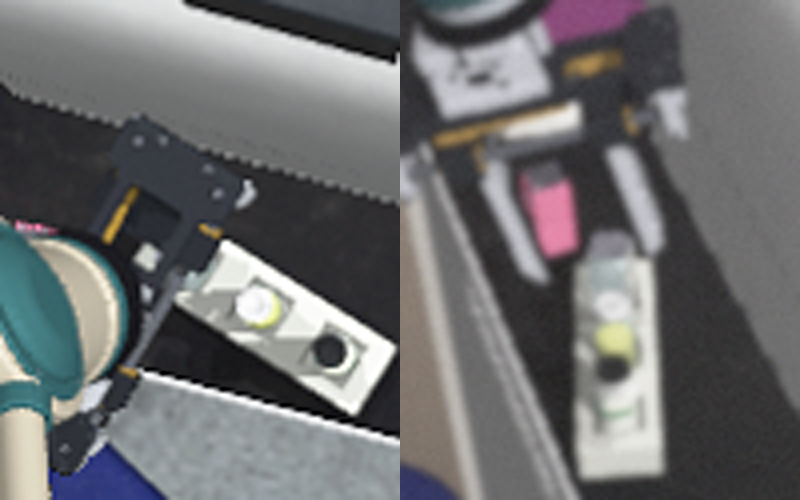

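The scene crop shows the open fingers on either side of the cell cap (tips at crop (540,280) and (655,250), cap at (610,240)), and the body clears the spectrometer in the top view. I make a small correction, then close.

Emit:
arm_command(commands=[{"slide": [-0.0034, -0.003, 0.0046], "twist": [0, 0, 0]}, {"slide": [0, 0, 0], "twist": [0, 0, 0]}, {"slide": [0, 0, 0], "twist": [0, 0, 0]}, {"slide": [0, 0, 0], "twist": [0, 0, 0]}], gripper=-0.36)

```text
clock: 6.05
ee_pos: [0.5238, 0.1486, 0.0663]
ee_rot: [0.098, 0.871, 0.479, 0.056]
force: [-0.4, -0.2, 0.2]
gripper_width: 0.0304
gripper_force: 0.3
```

Emit:
arm_command(commands=[{"slide": [0, 0, 0], "twist": [0, 0, 0]}, {"slide": [0, 0, 0], "twist": [0, 0, 0]}, {"slide": [0, 0, 0], "twist": [0, 0, 0]}, {"slide": [0, 0, 0], "twist": [0, 0, 0]}], gripper=-1)

```text
clock: 6.55
ee_pos: [0.5237, 0.1486, 0.0662]
ee_rot: [0.098, 0.871, 0.479, 0.056]
force: [1.1, 0.4, 1.5]
gripper_width: 0.0243
gripper_force: 30.0
```

Emit:
arm_command(commands=[{"slide": [0, 0.0069, -0.03], "twist": [0, 0, 0]}, {"slide": [0, 0.0137, -0.06], "twist": [0, 0, 0]}, {"slide": [0, 0.0183, -0.08], "twist": [0, 0, 0]}, {"slide": [0, 0.0183, -0.08], "twist": [0, 0, 0]}, {"slide": [0, 0.0183, -0.08], "twist": [0, 0, 0]}, {"slide": [0, 0.0183, -0.08], "twist": [0, 0, 0]}, {"slide": [0, 0.0183, -0.08], "twist": [0, 0, 0]}, {"slide": [0, 0.0183, -0.08], "twist": [0, 0, 0]}, {"slide": [0, 0, 0], "twist": [0, 0, 0]}])

```text
clock: 7.68
ee_pos: [0.5236, 0.1489, 0.2435]
ee_rot: [0.098, 0.871, 0.479, 0.057]
force: [-0.3, -0.6, -0.3]
gripper_width: 0.0246
gripper_force: 29.9
```

Run:
```python
from h import *
w=[.4825+.001*.432,-.2422-.001*.902]
goto([w[0]-.06,w[1]+.09,.24],-64.4)
```

```text
t 7.67 pos [0.5236 0.1489 0.2435] slide [-1.03    0.2475  0.0638] twist [ 0.0702 -0.0219  0.1769] F [-0.3 -0.6 -0.3] w 0.0246 gf 29.9
```

Emit:
arm_command(commands=[{"slide": [0, -0.08, -0.02], "twist": [0, 0, 0]}, {"slide": [0, -0.08, -0.02], "twist": [0, 0, 0]}, {"slide": [0, 0, 0], "twist": [0.036, 0, 0]}, {"slide": [0, 0, 0], "twist": [0.036, 0, 0]}, {"slide": [0, 0, 0], "twist": [0, 0, 0.045]}, {"slide": [0, 0, 0], "twist": [0, 0, 0.045]}, {"slide": [0, 0, 0], "twist": [0, 0, 0.045]}, {"slide": [0, 0, 0], "twist": [0, 0, 0.043]}, {"slide": [0, 0, 0], "twist": [0, 0, 0]}])

```text
clock: 8.8
ee_pos: [0.4803, 0.1748, 0.2411]
ee_rot: [-0.001, 0.975, 0.222, -0.001]
force: [-0.6, -0.2, -1.1]
gripper_width: 0.0248
gripper_force: 29.9
```

Run:
```python
from h import *
w=[.4825+.001*.432,-.2422-.001*.902]
goto([w[0],w[1],.24],-64.4)
```

```text
t 8.8 pos [0.4803 0.1748 0.2411] slide [-0.5956  1.2593  0.0016] twist [-0.0007  0.0003  0.0004] F [-0.6 -0.2 -1.1] w 0.0248 gf 29.9
```

Emit:
arm_command(commands=[{"slide": [-0.03, 0.06, -0.03], "twist": [0, 0, 0]}, {"slide": [-0.06, 0.13, -0.03], "twist": [0, 0, 0]}, {"slide": [-0.066, 0.14, 0], "twist": [0, 0, 0]}, {"slide": [-0.066, 0.14, 0], "twist": [0, 0, 0]}, {"slide": [-0.066, 0.14, 0], "twist": [0, 0, 0]}, {"slide": [-0.066, 0.14, 0], "twist": [0, 0, 0]}, {"slide": [-0.066, 0.14, 0], "twist": [0, 0, 0]}, {"slide": [-0.066, 0.14, 0], "twist": [0, 0, 0]}, {"slide": [-0.066, 0.14, 0], "twist": [0, 0, 0]}, {"slide": [-0.04, 0.085, 0], "twist": [0, 0, 0]}])

```text
clock: 10.05
ee_pos: [0.4831, -0.2433, 0.2587]
ee_rot: [-0.001, 0.975, 0.222, 0.0]
force: [0.7, 0.2, -0.2]
gripper_width: 0.0248
gripper_force: 29.9
```

Emit:
arm_command(commands=[{"slide": [0, 0, 0.08], "twist": [0, 0, 0]}, {"slide": [0, 0, 0.12], "twist": [0, 0, 0]}, {"slide": [0, 0, 0.12], "twist": [0, 0, 0]}, {"slide": [0, 0, 0.08], "twist": [0, 0, 0]}, {"slide": [0, 0, 0], "twist": [0, 0, 0]}])

```text
clock: 10.68
ee_pos: [0.4821, -0.2399, 0.1373]
ee_rot: [-0.003, 0.975, 0.222, -0.001]
force: [-0.0, 0.0, -0.4]
gripper_width: 0.0251
gripper_force: 29.9
```

Run:
```python
from h import *
from bench import cams
w=[.4825+.001*.432,-.2422-.001*.902]
goto([w[0],w[1],.13],-64.4)
t=cams.grab_frame("top");s=cams.grab_frame("scene")
pickle.dump(t,open("t3.pkl","wb"));pickle.dump(s,open("s3.pkl","wb"))
A=np.zeros((600,800,3),np.uint8)
A[:,:300]=cv2.resize(t["pixels"][170:290,375:435,::-1],(300,600),interpolation=2)
A[:,300:]=cv2.resize(s["pixels"][215:315,310:394,::-1],(500,600),interpolation=2)
cv2.imwrite("pics/over.png",A)
```

```text
t 10.68 pos [ 0.4821 -0.2399  0.1373] slide [-0.002   0.0109  0.0243] twist [-0.002   0.0003  0.0005] F [-0.   0.  -0.4] w 0.0251 gf 29.9
```

View pics/over.png

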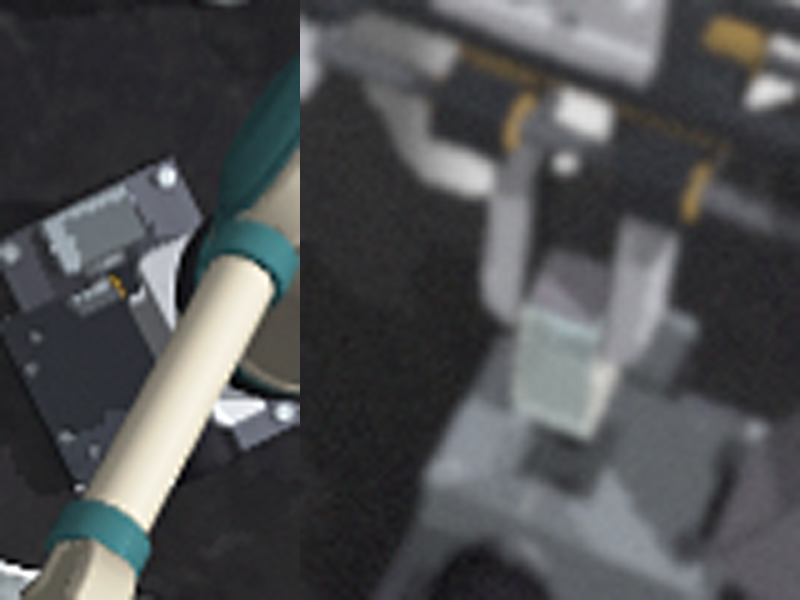

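The scene crop shows the cell held with its clear face towards the camera side (−y), its foot corners at crop (515,400) and (592,437) and glass top corners at (528,310) and (605,335). The dark well is just below it at (560,460).

Run:
```python
from h import *
from bench import monitor
np.set_printoptions(precision=4,suppress=True)
s=load("s3"); s0=load("scene")
px=lambda p:np.c_[(np.array(p,float)[:,0]-300+.5)/(500/84)-.5+310,(np.array(p,float)[:,1]+.5)/6-.5+215]
tcp=np.array([.4821,-.2399,.1373]); a=np.radians(-64.4); X=np.array([np.cos(a),np.sin(a)]);Y=np.array([-X[1],X[0]])
foot=onplane(s,px([[515,400],[592,437]]),.0783)
top=onplane(s,px([[528,310],[605,335]]),.1303)
for n,P in(("foot",foot),("top",top)):
    d=P[:,:2]-tcp[:2]; print(n,"in tool-centred holder axes mm (x,y)",(np.c_[d@X,d@Y]*1000).round(1))
# expected pixels for a cell centred at TCP
Q=[[-12.5,-12.5,-59],[12.5,-12.5,-59],[12.5,12.5,-59],[-12.5,-12.5,-7],[12.5,-12.5,-7]]
for q in Q:
    p=tcp+np.r_[(X*q[0]+Y*q[1]),q[2]]/1000; u=proj(s,p)[0]; print(q,((u-[310,215]+.5)*[500/84,6]-.5+[300,0]).round(0))
# well mouth (chamfer outer) expected in first scene head crop, x6 offset (310,250)
o=np.array([.4825,-.2422])
for q in [(-15,-15.75),(17,-15.75),(17,15.75),(-15,15.75),(-12.5,-13.25),(14.5,-13.25),(14.5,13.25),(-12.5,13.25)]:
    u=proj(s0,np.r_[o+(X*q[0]+Y*q[1])/1000,.058])[0]; ut=proj(load("top"),np.r_[o+(X*q[0]+Y*q[1])/1000,.058])[0]; print(q,"scene",((u-[310,250]+.5)*6-.5).round(0),"top",((ut-[365,190]+.5)*6-.5).round(0))
```

```text
foot in tool-centred holder axes mm (x,y) [[-11.   -4.2]
 [ 15.2  -5.8]]
top in tool-centred holder axes mm (x,y) [[-9.  -7.1]
 [14.4 -5.1]]
[-12.5, -12.5, -59] [500. 419.]
[12.5, -12.5, -59] [575. 451.]
[12.5, 12.5, -59] [607. 388.]
[-12.5, -12.5, -7] [510. 319.]
[12.5, -12.5, -7] [589. 352.]
(-15, -15.75) scene [192. 255.] top [224. 333.]
(17, -15.75) scene [288. 295.] top [299. 296.]
(17, 15.75) scene [327. 216.] top [261. 222.]
(-15, 15.75) scene [232. 177.] top [186. 258.]
(-12.5, -13.25) scene [202. 252.] top [227. 325.]
(14.5, -13.25) scene [283. 286.] top [290. 293.]
(14.5, 13.25) scene [316. 219.] top [258. 230.]
(-12.5, 13.25) scene [236. 186.] top [195. 261.]
```

Run:
```python
from h import *
np.set_printoptions(precision=1,suppress=True)
def tool(f,tcp,q,pts): return proj(f,np.array(tcp)+rot(np.array(q)).apply(np.array(pts)/1000))
s2=load("s2"); s3=load("s3")
# view 'down': crop scale 4, off (210,105), +400
c2=lambda u:(u-[210,105]+.5)*4-.5+[400,0]
q2=[.098,.871,.479,.055]; t2=[.5248,.1492,.0678]
print("down tips inner/outer, near then far, x=-8/+8")
for y in(-42.5,-30,30,42.5): print(y,c2(tool(s2,t2,q2,[[-8,y,19],[8,y,19]])).tolist())
print("tcp",c2(tool(s2,t2,q2,[[0,0,0]])))
r=load("scene"); print("cap top expected at pocket",c2(proj(s2,[.5333,.1428,.062])), "rack corners",c2(proj(s2,[[.5681,.1537,.022],[.5297,.1791,.022],[.4456,.0446,.022],[.4856,.0215,.022]])).tolist())
S=s2["pixels"].astype(int); m=((S[:,:,2]-S[:,:,1]>5)).astype(np.uint8); z=np.zeros_like(m); z[158:175,255:272]=1; m*=z
n,l,st,ce=cv2.connectedComponentsWithStats(m); i=1+st[1:,4].argmax(); print("cap seen",c2(ce[i]),st[i,4])
c3=lambda u:(u-[310,215]+.5)*[500/84,6]-.5+[300,0]
q3=[-.003,.975,.222,-.001]; t3=[.4821,-.2399,.1373]
print("over tips")
for y in(-25,-12.5,12.5,25): print(y,c3(tool(s3,t3,q3,[[-8,y,19],[8,y,19]])).tolist())
# enlarge view for fingers + cell
cv2.imwrite("pics/cell.png",cv2.resize(s3["pixels"][235:300,330:390,::-1],(540,585),interpolation=cv2.INTER_LANCZOS4))
```

```text
down tips inner/outer, near then far, x=-8/+8
-42.5 [[528.5611884653929, 285.4192752319095], [529.035641110976, 267.3630401837962]]
-30 [[548.5660109476992, 280.744622951717], [548.8304273463402, 262.7171300703135]]
30 [[645.3019136129292, 258.18024082182853], [644.5412043546387, 240.29778622955882]]
42.5 [[665.5974385996085, 253.45462890335932], [664.6198190070488, 235.60383492372443]]
tcp [[586.9 237.7]]
cap top expected at pocket [[605.7 244.9]] rack corners [[648.2096625101194, 261.04242761360854], [573.8108872121993, 264.5721954410484], [575.7513298101289, 455.8538599268288], [658.576050669541, 447.6941892304121]]
cap seen [607.5 244. ] 57
over tips
-25 [[474.2897880711831, 315.67326102880725], [496.12805784830596, 275.8737849093294]]
-12.5 [[513.0006722872758, 331.59244551240226], [534.439435740432, 291.4096232048663]]
12.5 [[591.4572470509504, 363.8167172609225], [612.0700625433346, 322.8563326892918]]
25 [[631.2036209747388, 380.1212978713013], [651.3899129369895, 338.76678742224146]]
```

View pics/cell.png

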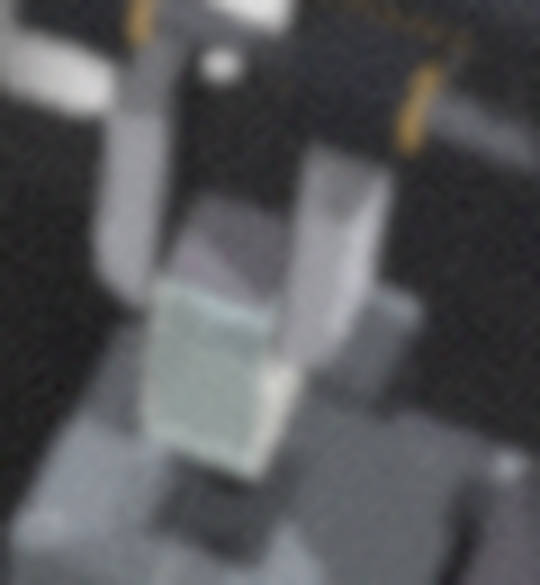

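The crop shows the cell upright in the jaws, its clear face in front and its foot corners at (145,435), (255,470) and (303,375). The scene camera has a bias of a few mm here, so I go close above the well and measure the foot against the block's edges in one picture.

Emit:
arm_command(commands=[{"slide": [-0.01, 0.011, 0.02], "twist": [-0.002, 0, 0]}, {"slide": [0, 0, 0.02], "twist": [0, 0, 0]}, {"slide": [0, 0, 0.011], "twist": [0, 0, 0]}, {"slide": [0, 0, 0], "twist": [0, 0, 0]}])

```text
clock: 11.28
ee_pos: [0.4824, -0.2454, 0.1241]
ee_rot: [0.002, 0.975, 0.221, 0.001]
force: [1.0, -0.1, -0.5]
gripper_width: 0.0245
gripper_force: 29.9
```

Run:
```python
from h import *
from bench import cams
goto([.4829,-.2431,.12],-64.4)
s=[cams.grab_frame("scene") for _ in range(6)]
f=s[0]; f["pixels"]=np.mean([g["pixels"] for g in s],0).round().astype(np.uint8)   # average out noise
pickle.dump(f,open("s4.pkl","wb"))
cv2.imwrite("pics/near.png",cv2.resize(f["pixels"][250:320,325:400,::-1],None,fx=8,fy=8,interpolation=cv2.INTER_CUBIC))
```

```text
t 11.28 pos [ 0.4824 -0.2454  0.1241] slide [ 0.0047 -0.0063  0.0138] twist [ 0.0015 -0.0005 -0.0001] F [ 1.  -0.1 -0.5] w 0.0245 gf 29.9
```

View pics/near.png

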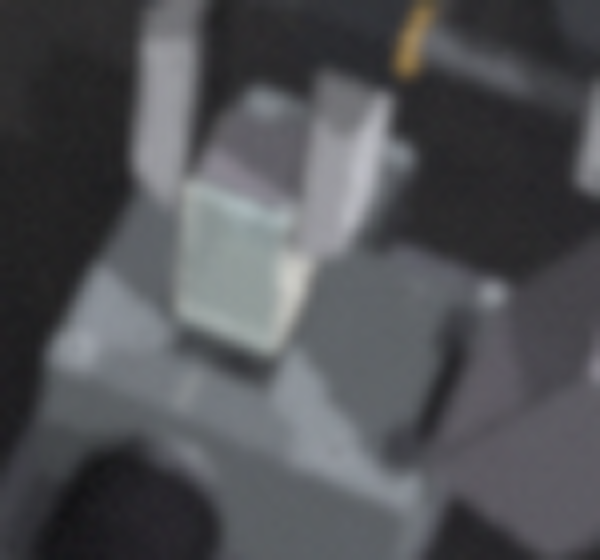

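Run:
```python
from h import *
np.set_printoptions(precision=1,suppress=True)
s=load("s4"); px=lambda p:(np.array(p,float)+.5)/8-.5+[325,250]
B,C,i1,i2,w1,w2=onplane(s,px([[52,362],[418,505],[196,372],[180,400],[183,338],[272,378]]),.058)[:,:2]
u=(C-B)/np.linalg.norm(C-B); print("len BC",np.linalg.norm(C-B)*1000,"yaw",np.degrees(np.arctan2(u[1],u[0])))
a=np.radians(-64.4); X=np.array([np.cos(a),np.sin(a)]);Y=np.array([-X[1],X[0]])
org=((B+32e-3*X+30e-3*Y)+(C-56e-3*X+30e-3*Y))/2; print("scene holder origin",org*1000,"TCP rel", (np.array([.4824,-.2454])-org)*1000)
f=lambda p:np.c_[(p-org)@X,(p-org)@Y]*1000
print("index",f(np.array([i1,i2])),"well front edge",f(np.array([w1,w2])))
for z in(.063,.065,.067,.069):
    P=onplane(s,px([[177,322],[272,357],[308,268]]),z)[:,:2]; print("foot z",z,f(P).tolist())
for z in(.115,.117,.119,.121):
    P=onplane(s,px([[188,182],[297,215]]),z)[:,:2]; print("top z",z,f(P).tolist())
```

```text
len BC 88.5521191614636 yaw -62.51298480770452
scene holder origin [ 485.2 -243.6] TCP rel [-2.8 -1.8]
index [[ -1.6 -19.2]
 [ -2.  -27.5]] well front edge [[ -7.9 -12.2]
 [ 14.6 -12.9]]
foot z 0.063 [[-9.864371576582066, -11.933845035775356], [13.274058765330386, -10.803911477087922], [11.649114532725736, 15.042816472028061]]
foot z 0.065 [[-9.472516243148922, -13.145037397650249], [13.59896179500787, -12.018373363028363], [11.978719426714607, 13.753565676245014]]
foot z 0.067 [[-9.08066090971573, -14.356229759524918], [13.923864824685355, -13.232835248968803], [12.308324320703477, 12.464314880461966]]
foot z 0.069 [[-8.688805576282588, -15.567422121399687], [14.24876785436279, -14.447297134909217], [12.637929214692397, 11.175064084678896]]
top z 0.115 [[-11.761823093271063, -9.605981399279228], [12.953740934660756, -6.928789704738419]]
top z 0.117 [[-11.332152204049503, -10.922991398222583], [13.306077987257344, -8.25417651049402]]
top z 0.119 [[-10.902481314827893, -12.240001397165834], [13.658415039853985, -9.579563316249645]]
top z 0.121 [[-10.472810425606335, -13.557011396109063], [14.010752092450575, -10.904950122005246]]
```

Measured in this picture, the foot's centre lies within about 1–2 mm of the well's centre (foot corners at crop (177,322), (272,357), (308,268), and the well's dark edge just below). I lower it in small steps and watch the force.

Emit:
arm_command(commands=[{"slide": [0, -0.004, 0.01], "twist": [0.001, 0, 0]}, {"slide": [0, 0, 0.01], "twist": [0, 0, 0]}, {"slide": [0, 0, 0.005], "twist": [0, 0, 0]}, {"slide": [0, 0, 0], "twist": [0, 0, 0]}])

```text
clock: 12.08
ee_pos: [0.482, -0.2443, 0.1166]
ee_rot: [0.001, 0.975, 0.221, 0.001]
force: [0.1, -0.6, -0.1]
gripper_width: 0.0245
gripper_force: 29.9
```

Emit:
arm_command(commands=[{"slide": [0, 0, 0.005], "twist": [0, 0, 0]}, {"slide": [0, 0, 0], "twist": [0, 0, 0]}])

```text
clock: 12.32
ee_pos: [0.4821, -0.2444, 0.1153]
ee_rot: [0.001, 0.975, 0.221, 0.001]
force: [0.5, -0.6, -0.0]
gripper_width: 0.0247
gripper_force: 29.9
```

Emit:
arm_command(commands=[{"slide": [0, 0, 0.005], "twist": [0, 0, 0]}, {"slide": [0, 0, 0], "twist": [0, 0, 0]}])

```text
clock: 12.58
ee_pos: [0.482, -0.2444, 0.1137]
ee_rot: [0.001, 0.975, 0.221, 0.001]
force: [-0.3, -0.3, 0.8]
gripper_width: 0.0246
gripper_force: 29.9
```

Emit:
arm_command(commands=[{"slide": [0, 0, 0.004], "twist": [0, 0, 0]}, {"slide": [0, 0, 0], "twist": [0, 0, 0]}])

```text
clock: 12.82
ee_pos: [0.482, -0.2445, 0.1127]
ee_rot: [0.001, 0.975, 0.221, 0.001]
force: [-0.5, -0.4, 0.5]
gripper_width: 0.0253
gripper_force: 29.9
```

Emit:
arm_command(commands=[{"slide": [0, 0, 0.004], "twist": [0, 0, 0]}, {"slide": [0, 0, 0], "twist": [0, 0, 0]}])

```text
clock: 13.08
ee_pos: [0.4819, -0.2443, 0.1112]
ee_rot: [0.001, 0.975, 0.221, 0.001]
force: [-1.7, -0.3, -0.1]
gripper_width: 0.0249
gripper_force: 29.9
```

Emit:
arm_command(commands=[{"slide": [0, 0, 0.003], "twist": [0, 0, 0]}, {"slide": [0, 0, 0], "twist": [0, 0, 0]}])

```text
clock: 13.32
ee_pos: [0.4819, -0.2444, 0.1103]
ee_rot: [0.001, 0.975, 0.221, 0.001]
force: [0.5, -0.3, -0.8]
gripper_width: 0.0245
gripper_force: 29.9
```

Emit:
arm_command(commands=[{"slide": [0, 0, 0.003], "twist": [0, 0, 0]}, {"slide": [0, 0, 0], "twist": [0, 0, 0]}])

```text
clock: 13.58
ee_pos: [0.482, -0.2444, 0.1095]
ee_rot: [0.001, 0.975, 0.221, 0.001]
force: [-1.2, -0.6, -0.2]
gripper_width: 0.0249
gripper_force: 29.9
```

Emit:
arm_command(commands=[{"slide": [0, 0, 0.005], "twist": [0, 0, 0]}, {"slide": [0, 0, 0], "twist": [0, 0, 0]}])

```text
clock: 13.82
ee_pos: [0.4819, -0.2443, 0.108]
ee_rot: [0.0, 0.975, 0.221, 0.001]
force: [-1.7, 0.3, 0.1]
gripper_width: 0.0244
gripper_force: 29.9
```

Emit:
arm_command(commands=[{"slide": [0, 0, 0.005], "twist": [0, 0, 0]}, {"slide": [0, 0, 0], "twist": [0, 0, 0]}])

```text
clock: 14.08
ee_pos: [0.4819, -0.2442, 0.1066]
ee_rot: [0.0, 0.975, 0.221, 0.001]
force: [-1.4, 0.3, 0.2]
gripper_width: 0.0244
gripper_force: 29.9
```

Emit:
arm_command(commands=[{"slide": [0, 0, 0.005], "twist": [0, 0, 0]}, {"slide": [0, 0, 0], "twist": [0, 0, 0]}])

```text
clock: 14.32
ee_pos: [0.4819, -0.2442, 0.105]
ee_rot: [0.001, 0.975, 0.221, 0.001]
force: [-3.2, 0.7, 1.6]
gripper_width: 0.025
gripper_force: 29.9
```

Emit:
arm_command(commands=[{"slide": [-0.0015, 0, 0.004], "twist": [0, 0, 0]}, {"slide": [0, 0, 0], "twist": [0, 0, 0]}])

```text
clock: 14.58
ee_pos: [0.4818, -0.2443, 0.1038]
ee_rot: [0.0, 0.975, 0.221, 0.001]
force: [-1.9, 1.6, 1.4]
gripper_width: 0.0245
gripper_force: 29.9
```

Emit:
arm_command(commands=[{"slide": [0, 0, 0.004], "twist": [0, 0, 0]}, {"slide": [0, 0, 0], "twist": [0, 0, 0]}])

```text
clock: 14.82
ee_pos: [0.4818, -0.2443, 0.1026]
ee_rot: [0.0, 0.975, 0.221, 0.001]
force: [-1.8, 3.0, 2.2]
gripper_width: 0.0247
gripper_force: 29.9
```

```bash
cat >> h.py <<'E'
def st():
    from bench import monitor
    o=monitor.observe(); a=np.radians(-64.4); X=np.array([np.cos(a),np.sin(a)]);Y=np.array([-X[1],X[0]])
    F=o["force"];d=o["ee_pos"][:2]-[.4825,-.2422]; M=o["wrist_torque"]
    print("z",o["ee_pos"][2].round(4),"xy rel",(d@X*1e3).round(2),(d@Y*1e3).round(2),"F X,Y,Z",(F[:2]@X).round(1),(F[:2]@Y).round(1),F[2].round(1),"M X,Y,Z",(M[:2]@X).round(2),(M[:2]@Y).round(2),M[2].round(2),"axis",rot(o["ee_rot"]).as_matrix()[:,2].round(4))
E
python3 -c "from h import *;st()"
```

```text
z 0.1026 xy rel 1.61 -1.59 F X,Y,Z -3.4 -0.3 2.2 M X,Y,Z -0.21 0.68 0.01 axis [ 2.5e-03 -4.0e-04 -1.0e+00]
```

Emit:
arm_command(commands=[{"slide": [0, 0, 0.004], "twist": [0, 0, 0]}, {"slide": [0, 0, 0], "twist": [0, 0, 0]}])

```text
clock: 15.08
ee_pos: [0.4817, -0.2444, 0.1014]
ee_rot: [0.0, 0.975, 0.221, 0.001]
force: [-1.1, 3.3, 2.5]
gripper_width: 0.0247
gripper_force: 29.9
```

Emit:
arm_command(commands=[{"slide": [0, 0, 0.004], "twist": [0, 0, 0]}, {"slide": [0, 0, 0], "twist": [0, 0, 0]}])

```text
clock: 15.32
ee_pos: [0.4818, -0.2445, 0.1004]
ee_rot: [0.001, 0.975, 0.221, 0.001]
force: [-1.4, 3.1, 3.2]
gripper_width: 0.0246
gripper_force: 29.9
```

Emit:
arm_command(commands=[{"slide": [0, 0, 0.004], "twist": [0, 0, 0]}, {"slide": [0, 0, 0], "twist": [0, 0, 0]}])

```text
clock: 15.58
ee_pos: [0.4815, -0.2443, 0.0987]
ee_rot: [0.0, 0.975, 0.221, 0.001]
force: [-2.2, 3.6, 0.5]
gripper_width: 0.0246
gripper_force: 29.9
```

Emit:
arm_command(commands=[{"slide": [0, 0, 0.004], "twist": [0, 0, 0]}, {"slide": [0, 0, 0], "twist": [0, 0, 0]}])

```text
clock: 15.82
ee_pos: [0.4815, -0.2444, 0.0975]
ee_rot: [0.0, 0.975, 0.221, 0.001]
force: [-1.7, 3.5, -0.6]
gripper_width: 0.0247
gripper_force: 29.9
```

```bash
python3 -c "from h import *;st()"
```

```text
z 0.0975 xy rel 1.54 -1.84 F X,Y,Z -3.9 0.0 -0.6 M X,Y,Z -0.08 0.85 -0.03 axis [ 1.8e-03 -3.0e-04 -1.0e+00]
```

Emit:
arm_command(commands=[{"slide": [0, 0, 0.004], "twist": [0, 0, 0]}, {"slide": [0, 0, 0], "twist": [0, 0, 0]}])

```text
clock: 16.08
ee_pos: [0.4816, -0.2445, 0.0965]
ee_rot: [0.001, 0.975, 0.221, 0.001]
force: [-1.2, 4.5, 0.1]
gripper_width: 0.0249
gripper_force: 29.9
```

Emit:
arm_command(commands=[{"slide": [0, 0, 0.004], "twist": [0, 0, 0]}, {"slide": [0, 0, 0], "twist": [0, 0, 0]}])

```text
clock: 16.32
ee_pos: [0.4816, -0.2445, 0.0954]
ee_rot: [0.001, 0.975, 0.221, 0.001]
force: [-1.8, 4.4, 0.2]
gripper_width: 0.0246
gripper_force: 29.9
```

Emit:
arm_command(commands=[{"slide": [0, 0, 0.003], "twist": [0, 0, 0]}, {"slide": [0, 0, 0], "twist": [0, 0, 0]}])

```text
clock: 16.58
ee_pos: [0.4817, -0.2446, 0.0946]
ee_rot: [0.001, 0.975, 0.221, 0.001]
force: [-0.6, 3.1, 1.6]
gripper_width: 0.0249
gripper_force: 29.9
```

Emit:
arm_command(commands=[{"slide": [0, 0, 0.003], "twist": [0, 0, 0]}, {"slide": [0, 0, 0], "twist": [0, 0, 0]}])

```text
clock: 16.82
ee_pos: [0.4817, -0.2446, 0.0937]
ee_rot: [0.001, 0.975, 0.221, 0.001]
force: [-2.2, 3.7, 0.7]
gripper_width: 0.0249
gripper_force: 29.9
```

```bash
python3 -c "from h import *;st()"
```

```text
z 0.0937 xy rel 1.83 -1.76 F X,Y,Z -4.3 -0.4 0.7 M X,Y,Z -0.07 0.98 -0.01 axis [ 2.4e-03 -8.0e-04 -1.0e+00]
```

Emit:
arm_command(commands=[{"slide": [0, -0.002, 0.003], "twist": [0, 0, 0]}, {"slide": [0, 0, 0], "twist": [0, 0, 0]}])

```text
clock: 17.08
ee_pos: [0.4816, -0.2442, 0.0928]
ee_rot: [0.001, 0.975, 0.221, 0.001]
force: [-1.2, 2.8, 0.4]
gripper_width: 0.0247
gripper_force: 29.9
```

Emit:
arm_command(commands=[{"slide": [0, 0, 0.003], "twist": [0, 0, 0]}, {"slide": [0, 0, 0], "twist": [0, 0, 0]}])

```text
clock: 17.32
ee_pos: [0.4816, -0.2441, 0.0919]
ee_rot: [0.001, 0.975, 0.221, 0.001]
force: [-1.8, 2.7, -0.2]
gripper_width: 0.0246
gripper_force: 29.9
```

Emit:
arm_command(commands=[{"slide": [0, 0, 0.003], "twist": [0, 0, 0]}, {"slide": [0, 0, 0], "twist": [0, 0, 0]}])

```text
clock: 17.58
ee_pos: [0.4815, -0.2441, 0.0909]
ee_rot: [0.001, 0.975, 0.221, 0.001]
force: [-1.2, 2.8, 0.5]
gripper_width: 0.0247
gripper_force: 29.9
```

Emit:
arm_command(commands=[{"slide": [0, 0, 0.002], "twist": [0, 0, 0]}, {"slide": [0, 0, 0], "twist": [0, 0, 0]}])

```text
clock: 17.82
ee_pos: [0.4815, -0.2441, 0.0904]
ee_rot: [0.001, 0.975, 0.221, 0.001]
force: [-1.1, 2.4, 0.3]
gripper_width: 0.0247
gripper_force: 29.9
```

```bash
python3 -c "from h import *;st()"
```

```text
z 0.0904 xy rel 1.28 -1.72 F X,Y,Z -2.7 0.0 0.3 M X,Y,Z -0.16 0.86 0.01 axis [ 2.5e-03 -9.0e-04 -1.0e+00]
```

Emit:
arm_command(commands=[{"slide": [0, 0, 0.0025], "twist": [0, 0, 0]}, {"slide": [0, 0, 0], "twist": [0, 0, 0]}])

```text
clock: 18.08
ee_pos: [0.4815, -0.2441, 0.0896]
ee_rot: [0.001, 0.975, 0.221, 0.001]
force: [-0.9, 3.1, 1.0]
gripper_width: 0.0247
gripper_force: 29.9
```

Emit:
arm_command(commands=[{"slide": [0, 0, 0.0025], "twist": [0, 0, 0]}, {"slide": [0, 0, 0], "twist": [0, 0, 0]}])

```text
clock: 18.32
ee_pos: [0.4815, -0.2441, 0.0889]
ee_rot: [0.001, 0.975, 0.221, 0.001]
force: [-2.0, 2.0, 0.7]
gripper_width: 0.0243
gripper_force: 29.9
```

Emit:
arm_command(commands=[{"slide": [0, 0, 0.0025], "twist": [0, 0, 0]}, {"slide": [0, 0, 0], "twist": [0, 0, 0]}])

```text
clock: 18.58
ee_pos: [0.4815, -0.2441, 0.0881]
ee_rot: [0.001, 0.975, 0.221, 0.001]
force: [-1.4, 2.3, 1.7]
gripper_width: 0.0244
gripper_force: 29.9
```

Emit:
arm_command(commands=[{"slide": [0, 0, 0.0025], "twist": [0, 0, 0]}, {"slide": [0, 0, 0], "twist": [0, 0, 0]}])

```text
clock: 18.82
ee_pos: [0.4815, -0.2441, 0.0874]
ee_rot: [0.001, 0.975, 0.221, 0.001]
force: [-1.6, 4.1, -0.3]
gripper_width: 0.0246
gripper_force: 29.9
```

```bash
python3 -c "from h import *;st()"
```

```text
z 0.0874 xy rel 1.26 -1.74 F X,Y,Z -4.5 0.3 -0.3 M X,Y,Z -0.08 0.82 0.0 axis [ 2.4e-03 -9.0e-04 -1.0e+00]
```

Emit:
arm_command(commands=[{"slide": [0, 0, 0.0025], "twist": [0, 0, 0]}, {"slide": [0, 0, 0], "twist": [0, 0, 0]}])

```text
clock: 19.08
ee_pos: [0.4815, -0.2441, 0.0866]
ee_rot: [0.001, 0.975, 0.221, 0.001]
force: [-2.2, 1.8, 0.8]
gripper_width: 0.0245
gripper_force: 29.9
```

Emit:
arm_command(commands=[{"slide": [0, 0, 0.0025], "twist": [0, 0, 0]}, {"slide": [0, 0, 0], "twist": [0, 0, 0]}])

```text
clock: 19.32
ee_pos: [0.4815, -0.2441, 0.0859]
ee_rot: [0.001, 0.975, 0.221, 0.001]
force: [-1.5, 4.1, -0.1]
gripper_width: 0.0246
gripper_force: 29.9
```

Emit:
arm_command(commands=[{"slide": [0, 0, 0.0025], "twist": [0, 0, 0]}, {"slide": [0, 0, 0], "twist": [0, 0, 0]}])

```text
clock: 19.58
ee_pos: [0.4815, -0.2441, 0.0851]
ee_rot: [0.001, 0.975, 0.221, 0.001]
force: [-1.1, 2.7, -0.0]
gripper_width: 0.025
gripper_force: 29.9
```

Emit:
arm_command(commands=[{"slide": [0, 0, 0.0025], "twist": [0, 0, 0]}, {"slide": [0, 0, 0], "twist": [0, 0, 0]}])

```text
clock: 19.82
ee_pos: [0.4815, -0.2441, 0.0844]
ee_rot: [0.001, 0.975, 0.221, 0.001]
force: [-1.7, 2.3, 0.4]
gripper_width: 0.0247
gripper_force: 29.9
```

```bash
python3 -c "from h import *;st()"
```

```text
z 0.0844 xy rel 1.27 -1.73 F X,Y,Z -2.8 -0.6 0.4 M X,Y,Z -0.14 0.78 0.02 axis [ 2.4e-03 -9.0e-04 -1.0e+00]
```

Emit:
arm_command(commands=[{"slide": [0, 0, 0.0025], "twist": [0, 0, 0]}, {"slide": [0, 0, 0], "twist": [0, 0, 0]}])

```text
clock: 20.08
ee_pos: [0.4815, -0.2441, 0.0836]
ee_rot: [0.001, 0.975, 0.221, 0.001]
force: [-2.0, 3.6, 0.9]
gripper_width: 0.0248
gripper_force: 29.9
```

Emit:
arm_command(commands=[{"slide": [0, 0, 0.0025], "twist": [0, 0, 0]}, {"slide": [0, 0, 0], "twist": [0, 0, 0]}])

```text
clock: 20.32
ee_pos: [0.4815, -0.2441, 0.0829]
ee_rot: [0.001, 0.975, 0.221, 0.001]
force: [-1.4, 3.3, 1.0]
gripper_width: 0.0245
gripper_force: 29.9
```

Emit:
arm_command(commands=[{"slide": [0, 0, 0.0025], "twist": [0, 0, 0]}, {"slide": [0, 0, 0], "twist": [0, 0, 0]}])

```text
clock: 20.58
ee_pos: [0.4815, -0.2441, 0.0821]
ee_rot: [0.001, 0.975, 0.221, 0.001]
force: [-1.3, 3.5, 1.0]
gripper_width: 0.0245
gripper_force: 29.9
```

```bash
python3 -c "from h import *;st()"
```

```text
z 0.0821 xy rel 1.29 -1.71 F X,Y,Z -3.7 0.3 1.0 M X,Y,Z -0.09 0.8 -0.01 axis [ 2.5e-03 -9.0e-04 -1.0e+00]
```

Emit:
arm_command(commands=[{"slide": [0, 0, 0.002], "twist": [0, 0, 0]}, {"slide": [0, 0, 0], "twist": [0, 0, 0]}])

```text
clock: 20.82
ee_pos: [0.4816, -0.2442, 0.0817]
ee_rot: [0.001, 0.975, 0.221, 0.001]
force: [-2.6, 2.9, 2.5]
gripper_width: 0.025
gripper_force: 29.9
```

Emit:
arm_command(commands=[{"slide": [0, 0, 0.002], "twist": [0, 0, 0]}, {"slide": [0, 0, 0], "twist": [0, 0, 0]}])

```text
clock: 21.08
ee_pos: [0.4816, -0.2442, 0.0816]
ee_rot: [0.001, 0.975, 0.221, 0.001]
force: [-1.5, 4.2, 5.2]
gripper_width: 0.0249
gripper_force: 29.9
```

Emit:
arm_command(commands=[{"slide": [0, 0, 0.002], "twist": [0, 0, 0]}, {"slide": [0, 0, 0], "twist": [0, 0, 0]}])

```text
clock: 21.32
ee_pos: [0.4817, -0.2442, 0.0816]
ee_rot: [0.001, 0.975, 0.221, 0.001]
force: [-4.1, 4.0, 9.3]
gripper_width: 0.0248
gripper_force: 29.9
```

Run:
```python
from h import *;st()
from bench import cams
s=[cams.grab_frame("scene") for _ in range(6)]
f=s[0]; f["pixels"]=np.mean([g["pixels"] for g in s],0).round().astype(np.uint8); pickle.dump(f,open("s5.pkl","wb"))
cv2.imwrite("pics/in.png",cv2.resize(f["pixels"][250:320,325:400,::-1],None,fx=8,fy=8,interpolation=cv2.INTER_CUBIC))
```

```text
z 0.0816 xy rel 1.42 -1.59 F X,Y,Z -5.4 -1.9 9.3 M X,Y,Z -0.33 1.2 0.04 axis [ 0.0032 -0.0014 -1.    ]
```

Emit:
arm_command(commands=[{"slide": [0, -0.003, 0], "twist": [0, 0, 0]}, {"slide": [0, 0, 0], "twist": [0, 0, 0]}, {"slide": [0, 0, 0], "twist": [0, 0, 0]}])

```text
clock: 22.0
ee_pos: [0.4816, -0.244, 0.0816]
ee_rot: [0.002, 0.975, 0.222, 0.002]
force: [-2.8, 3.3, 8.0]
gripper_width: 0.0245
gripper_force: 29.9
```

```bash
python3 -c "from h import *;st()"
```

```text
z 0.0816 xy rel 1.28 -1.58 F X,Y,Z -4.2 -1.1 8.0 M X,Y,Z -0.39 0.92 0.0 axis [ 0.0039 -0.0027 -1.    ]
```

Emit:
arm_command(commands=[{"slide": [0, -0.003, 0], "twist": [0, 0, 0]}, {"slide": [0, 0, 0], "twist": [0, 0, 0]}, {"slide": [0, 0, 0], "twist": [0, 0, 0]}])

```text
clock: 22.38
ee_pos: [0.4816, -0.2439, 0.0816]
ee_rot: [0.002, 0.975, 0.222, 0.002]
force: [-1.6, 2.3, 5.8]
gripper_width: 0.0244
gripper_force: 29.9
```

```bash
python3 -c "from h import *;st()"
```

```text
z 0.0816 xy rel 1.15 -1.54 F X,Y,Z -2.7 -0.5 5.8 M X,Y,Z -0.46 0.59 0.01 axis [ 0.0047 -0.004  -1.    ]
```

Emit:
arm_command(commands=[{"slide": [0, 0, 0], "twist": [0, 0, 0]}, {"slide": [0, 0, 0], "twist": [0, 0, 0]}, {"slide": [0, 0, 0], "twist": [0, 0, 0]}, {"slide": [0, 0, 0], "twist": [0, 0, 0]}], gripper=-0.15)

```text
clock: 22.88
ee_pos: [0.4809, -0.2427, 0.0803]
ee_rot: [0.001, 0.975, 0.221, 0.001]
force: [-0.6, -0.8, -0.1]
gripper_width: 0.0399
gripper_force: 0.0
```

Run:
```python
from h import *;st()
o=[.4825,-.2422]
goto([o[0],o[1],.0815],-64.4)
```

```text
z 0.0803 xy rel -0.26 -1.66 F X,Y,Z 0.5 -0.9 -0.1 M X,Y,Z -0.17 -0.01 0.03 axis [ 0.0027 -0.0012 -1.    ]
t 22.88 pos [ 0.4809 -0.2427  0.0803] slide [ 0.0055  0.0009 -0.0041] twist [ 0.0007 -0.0006 -0.0001] F [-0.6 -0.8 -0.1] w 0.0399 gf 0.0
```

Emit:
arm_command(commands=[{"slide": [0, 0, -0.04], "twist": [0, 0, 0]}, {"slide": [0, 0, -0.08], "twist": [0, 0, 0]}, {"slide": [0, 0, -0.05], "twist": [0, 0, 0]}, {"slide": [0, 0, 0], "twist": [0, 0, 0]}])

```text
clock: 23.38
ee_pos: [0.4815, -0.243, 0.133]
ee_rot: [0.002, 0.975, 0.221, 0.002]
force: [0.3, -0.2, -0.0]
gripper_width: 0.04
gripper_force: 0.0
```

Emit:
arm_command(commands=[{"slide": [0, 0, 0], "twist": [0, 0, 0]}, {"slide": [0, 0, 0], "twist": [0, 0, 0]}, {"slide": [0, 0, 0], "twist": [0, 0, 0]}, {"slide": [0, 0, 0.04], "twist": [0, 0, 0]}, {"slide": [0, 0, 0.03], "twist": [0, 0, 0]}, {"slide": [0, 0, 0], "twist": [0, 0, 0]}], gripper=-1)

```text
clock: 24.12
ee_pos: [0.4799, -0.2419, 0.109]
ee_rot: [-0.0, 0.975, 0.221, 0.0]
force: [-1.0, 0.6, -0.5]
gripper_width: 0.0003
gripper_force: 0.0
```

Run:
```python
from h import *;st()
from bench import cams
s=cams.grab_frame("scene");pickle.dump(s,open("s6.pkl","wb"))
```

```text
z 0.109 xy rel -1.38 -2.26 F X,Y,Z -0.9 -0.6 -0.5 M X,Y,Z -0.16 -0.0 -0.05 axis [ 2.e-04  6.e-04 -1.e+00]
```

Emit:
arm_command(commands=[{"slide": [0, 0, 0.012], "twist": [0, 0, 0]}, {"slide": [0, 0, 0], "twist": [0, 0, 0]}])

```text
clock: 24.42
ee_pos: [0.4806, -0.2425, 0.1067]
ee_rot: [0.001, 0.975, 0.221, 0.001]
force: [-0.2, 1.2, 0.9]
gripper_width: 0.0005
gripper_force: 0.0
```

Emit:
arm_command(commands=[{"slide": [0, 0, 0.005], "twist": [0, 0, 0]}, {"slide": [0, 0, 0], "twist": [0, 0, 0]}])

```text
clock: 24.68
ee_pos: [0.4807, -0.2425, 0.1053]
ee_rot: [0.001, 0.975, 0.221, 0.001]
force: [0.5, -1.3, 0.6]
gripper_width: 0.0005
gripper_force: 0.0
```

Emit:
arm_command(commands=[{"slide": [0, 0, 0.004], "twist": [0, 0, 0]}, {"slide": [0, 0, 0], "twist": [0, 0, 0]}])

```text
clock: 24.92
ee_pos: [0.4807, -0.2424, 0.104]
ee_rot: [0.001, 0.975, 0.221, 0.001]
force: [0.5, 0.0, 0.4]
gripper_width: 0.0007
gripper_force: 0.0
```

Emit:
arm_command(commands=[{"slide": [0, 0, 0.003], "twist": [0, 0, 0]}, {"slide": [0, 0, 0], "twist": [0, 0, 0]}])

```text
clock: 25.18
ee_pos: [0.4806, -0.2425, 0.1031]
ee_rot: [0.001, 0.975, 0.221, 0.001]
force: [-0.2, 0.2, 0.6]
gripper_width: 0.0005
gripper_force: 0.0
```

Run:
```python
from h import *;st()
```

```text
z 0.1031 xy rel -0.58 -1.79 F X,Y,Z -0.2 -0.1 0.6 M X,Y,Z -0.12 -0.02 -0.02 axis [ 2.3e-03 -9.0e-04 -1.0e+00]
```

Emit:
arm_command(commands=[{"slide": [0, 0, 0.003], "twist": [0, 0, 0]}, {"slide": [0, 0, 0], "twist": [0, 0, 0]}])

```text
clock: 25.42
ee_pos: [0.4806, -0.2425, 0.1022]
ee_rot: [0.001, 0.975, 0.221, 0.001]
force: [-0.7, -0.6, 0.2]
gripper_width: 0.0005
gripper_force: 0.0
```

Emit:
arm_command(commands=[{"slide": [0, 0, 0.003], "twist": [0, 0, 0]}, {"slide": [0, 0, 0], "twist": [0, 0, 0]}])

```text
clock: 25.68
ee_pos: [0.4806, -0.2424, 0.1013]
ee_rot: [0.001, 0.975, 0.221, 0.001]
force: [-0.3, 0.3, -0.6]
gripper_width: 0.0005
gripper_force: 0.0
```

Emit:
arm_command(commands=[{"slide": [0, 0, 0.003], "twist": [0, 0, 0]}, {"slide": [0, 0, 0], "twist": [0, 0, 0]}])

```text
clock: 25.92
ee_pos: [0.4807, -0.2425, 0.1004]
ee_rot: [0.001, 0.975, 0.221, 0.001]
force: [0.6, 0.1, 0.4]
gripper_width: 0.0005
gripper_force: 0.0
```

Emit:
arm_command(commands=[{"slide": [0, 0, 0.0025], "twist": [0, 0, 0]}, {"slide": [0, 0, 0], "twist": [0, 0, 0]}])

```text
clock: 26.18
ee_pos: [0.4807, -0.2425, 0.0997]
ee_rot: [0.001, 0.975, 0.221, 0.001]
force: [0.2, -0.7, 0.3]
gripper_width: 0.0001
gripper_force: 0.0
```

Run:
```python
from h import *;st()
```

```text
z 0.0997 xy rel -0.55 -1.75 F X,Y,Z 0.7 -0.1 0.3 M X,Y,Z -0.16 -0.01 0.01 axis [ 2.5e-03 -9.0e-04 -1.0e+00]
```

Emit:
arm_command(commands=[{"slide": [0, 0, 0.0025], "twist": [0, 0, 0]}, {"slide": [0, 0, 0], "twist": [0, 0, 0]}])

```text
clock: 26.42
ee_pos: [0.4806, -0.2424, 0.0989]
ee_rot: [0.001, 0.975, 0.221, 0.001]
force: [-0.4, 1.0, 0.3]
gripper_width: -0.0
gripper_force: 0.0
```

Emit:
arm_command(commands=[{"slide": [0, 0, 0.0025], "twist": [0, 0, 0]}, {"slide": [0, 0, 0], "twist": [0, 0, 0]}])

```text
clock: 26.68
ee_pos: [0.4807, -0.2424, 0.0982]
ee_rot: [0.001, 0.975, 0.221, 0.001]
force: [1.1, 0.5, -0.7]
gripper_width: 0.0002
gripper_force: 0.0
```

Emit:
arm_command(commands=[{"slide": [0, 0, 0.0025], "twist": [0, 0, 0]}, {"slide": [0, 0, 0], "twist": [0, 0, 0]}])

```text
clock: 26.92
ee_pos: [0.4807, -0.2425, 0.0976]
ee_rot: [0.001, 0.975, 0.221, 0.001]
force: [0.2, 0.6, 2.3]
gripper_width: 0.0003
gripper_force: 0.4
```

Run:
```python
from h import *;st()
```

```text
z 0.0976 xy rel -0.49 -1.71 F X,Y,Z -0.5 0.4 2.3 M X,Y,Z -0.16 0.07 0.01 axis [ 0.0026 -0.001  -1.    ]
```

Emit:
arm_command(commands=[{"slide": [0, 0, 0.0025], "twist": [0, 0, 0]}, {"slide": [0, 0, 0], "twist": [0, 0, 0]}])

```text
clock: 27.18
ee_pos: [0.4808, -0.2425, 0.0975]
ee_rot: [0.001, 0.975, 0.221, 0.001]
force: [-2.0, 0.2, 5.6]
gripper_width: 0.0
gripper_force: 2.8
```

Emit:
arm_command(commands=[{"slide": [0, 0, 0.0015], "twist": [0, 0, 0]}, {"slide": [0, 0, 0], "twist": [0, 0, 0]}])

```text
clock: 27.42
ee_pos: [0.4808, -0.2426, 0.0975]
ee_rot: [0.001, 0.975, 0.221, 0.001]
force: [-1.9, 1.1, 7.1]
gripper_width: 0.0002
gripper_force: 4.0
```

Run:
```python
from h import *;st()
```

```text
z 0.0975 xy rel -0.41 -1.67 F X,Y,Z -1.8 -1.2 7.1 M X,Y,Z -0.35 0.41 0.03 axis [ 0.0032 -0.0015 -1.    ]
```

Emit:
arm_command(commands=[{"slide": [0, 0, -0.03], "twist": [0, 0, 0]}, {"slide": [0, 0, -0.12], "twist": [0, 0, 0]}, {"slide": [0, 0, -0.16], "twist": [0, 0, 0]}, {"slide": [0, 0, -0.16], "twist": [0, 0, 0]}, {"slide": [0, 0, 0], "twist": [0, 0, 0]}])

```text
clock: 28.05
ee_pos: [0.4825, -0.2437, 0.2416]
ee_rot: [0.004, 0.975, 0.221, 0.004]
force: [-0.2, 0.1, -0.9]
gripper_width: 0.0004
gripper_force: 0.0
```

Run:
```python
from h import *;st()
t=load("top");s=load("scene"); a=np.radians(-64.4); X=np.array([np.cos(a),np.sin(a)]);Y=np.array([-X[1],X[0]])
T=lambda p:(np.array(p,float)+.5)/6-.5+[365,190]; S=lambda p:(np.array(p,float)+.5)/6-.5+[310,250]
def h(n,pt,ps):
    P,e=two(t,pt,s,ps); d=P[:2]-[.4825,-.2422]; q=np.array([d@X,d@Y,P[2]])*1e3; print(n,q.round(1),"gap",round(e*1e3,1)); return q
for n,pt,ps,rx,rz in(("out+y",(530,68),(690,215),-82,38),("out-y",(585,185),(635,350),-82,38),("in+y",(465,100),(590,140),-82,0),("in-y",(527,225),(530,270),-82,0)):
    q=h(n,T(pt),S(ps)); th=np.arctan2(q[0]-50,q[2]-58)-np.arctan2(rx,rz); print("  theta",round(th,3),"r",np.hypot(q[0]-50,q[2]-58).round(1),np.hypot(rx,rz).round(1))
h("box BL",(457,232),(405,348)); h("box TL",(467,147),(488,291))
```

```text
z 0.2416 xy rel 1.4 -0.66 F X,Y,Z -0.2 -0.1 -0.9 M X,Y,Z -0.18 0.0 0.0 axis [ 0.0102 -0.0061 -0.9999]
out+y [119.3  24.  117.2] gap 1.4
  theta 2.001 r 91.1 90.4
out-y [118.4 -22.9 114.2] gap 0.9
  theta 2.02 r 88.6 90.4
in+y [ 86.9  24.1 133.8] gap 0.4
  theta 2.023 r 84.3 82.0
in-y [ 85.7 -25.3 135.7] gap 0.1
  theta 2.001 r 85.5 82.0
box BL [125.1 -47.5  17.9] gap 0.3
box TL [234.2 121.9  39.5] gap 1.4
```

Emit:
arm_command(commands=[{"slide": [0, 0.08, 0], "twist": [0, 0, 0]}, {"slide": [0, 0.13, 0], "twist": [0, 0, 0]}, {"slide": [0, 0.13, 0], "twist": [0, 0, 0]}, {"slide": [0, 0.12, 0], "twist": [0, 0, 0]}, {"slide": [0, 0, 0.1], "twist": [0, 0, 0]}, {"slide": [0, 0, 0.1], "twist": [0, 0, 0]}, {"slide": [0, 0, 0.1], "twist": [0, 0, 0]}, {"slide": [0, 0, 0.06], "twist": [0, 0, 0]}, {"slide": [0, 0, 0], "twist": [0, 0, 0]}])

```text
clock: 29.18
ee_pos: [0.5386, -0.3656, 0.1265]
ee_rot: [-0.002, 0.975, 0.221, -0.001]
force: [0.2, 0.7, 0.1]
gripper_width: 0.0003
gripper_force: 0.0
```

Run:
```python
from h import *;st()
```

```text
z 0.1265 xy rel 135.52 -2.71 F X,Y,Z -0.5 0.5 0.1 M X,Y,Z -0.16 -0.02 -0.0 axis [-0.0023  0.0031 -1.    ]
```

Emit:
arm_command(commands=[{"slide": [0, -0.024, 0.005], "twist": [0, 0, 0]}, {"slide": [0, -0.024, 0], "twist": [0, 0, 0]}, {"slide": [0, -0.024, 0], "twist": [0, 0, 0]}, {"slide": [0, -0.024, 0], "twist": [0, 0, 0]}, {"slide": [0, -0.024, 0], "twist": [0, 0, 0]}, {"slide": [0, 0, 0], "twist": [0, 0, 0]}])

```text
clock: 29.92
ee_pos: [0.532, -0.3486, 0.139]
ee_rot: [0.019, 0.975, 0.222, 0.008]
force: [2.2, -20.0, 22.3]
gripper_width: 0.0006
gripper_force: 14.1
```

Run:
```python
from h import *;st()
```

```text
z 0.139 xy rel 117.38 -1.33 F X,Y,Z 19.0 -6.6 22.3 M X,Y,Z -1.46 -3.34 0.01 axis [ 0.0239 -0.0339 -0.9991]
```

Emit:
arm_command(commands=[{"slide": [0, 0.02, -0.06], "twist": [0, 0, 0]}, {"slide": [0, 0.02, -0.1], "twist": [0, 0, 0]}, {"slide": [0, 0.02, -0.1], "twist": [0, 0, 0]}, {"slide": [0, 0, 0], "twist": [0, 0, 0]}])

```text
clock: 30.42
ee_pos: [0.5335, -0.3514, 0.2094]
ee_rot: [0.003, 0.975, 0.221, 0.003]
force: [-0.3, -0.5, 0.4]
gripper_width: 0.0005
gripper_force: 0.0
```

Run:
```python
from h import *;st()
o=np.array([.4825,-.2422]); a=np.radians(-64.4); X=np.array([np.cos(a),np.sin(a)])
p=o+.143*X; goto([p[0],p[1],.22],25.6)
from bench import cams
for n in("scene","top"):
    f=cams.grab_frame(n); pickle.dump(f,open(n+"7.pkl","wb"))
# lilac (front wall) mask, before and now, scene
for k in("scene","scene7"):
    S=load(k)["pixels"].astype(int); m=((S[:,:,2]-S[:,:,1]>8)&(S.min(2)>95)).astype(np.uint8); z=np.zeros_like(m); z[260:330,385:430]=1; m*=z
    n,l,st_,ce=cv2.connectedComponentsWithStats(m); i=1+st_[1:,4].argmax(); print(k,st_[i],ce[i])
```

```text
z 0.2094 xy rel 120.53 -1.18 F X,Y,Z 0.3 -0.5 0.4 M X,Y,Z -0.16 0.02 -0.01 axis [ 0.0078 -0.0051 -1.    ]
t 30.43 pos [ 0.5335 -0.3514  0.2094] slide [ 0.0041  0.0752 -0.0347] twist [ 0.0032  0.0008 -0.5001] F [-0.3 -0.5  0.4] w 0.0005 gf 0.0
scene [399 275  25  34 448] [412.19642857 292.09151786]
scene7 [388 268  29  33 504] [403.45634921 284.95436508]
```

Emit:
arm_command(commands=[{"slide": [0, 0, 0], "twist": [0, 0, -0.055]}, {"slide": [0, 0, 0], "twist": [0, 0, -0.056]}, {"slide": [0, 0, 0], "twist": [0, 0, -0.056]}, {"slide": [0, 0, 0], "twist": [0, 0, -0.056]}, {"slide": [0, 0, 0], "twist": [0, 0, -0.056]}, {"slide": [0, 0, 0], "twist": [0, 0, -0.056]}, {"slide": [0, 0, 0], "twist": [0, 0, -0.055]}, {"slide": [0, 0, 0], "twist": [0, 0, -0.055]}, {"slide": [0, 0, 0], "twist": [0, 0, -0.055]}, {"slide": [0, 0, 0], "twist": [0, 0, 0]}])

```text
clock: 31.78
ee_pos: [0.5314, -0.3496, 0.2043]
ee_rot: [-0.0, 0.534, 0.846, 0.001]
force: [0.0, -0.0, 1.2]
gripper_width: 0.0003
gripper_force: 0.0
```

Run:
```python
from h import *;st()
o=np.array([.4825,-.2422]); a=np.radians(-64.4); X=np.array([np.cos(a),np.sin(a)])
p=o+.122*X; goto([p[0],p[1],.11],25.6)
```

```text
z 0.2043 xy rel 117.97 -2.3 F X,Y,Z 0.0 0.0 1.2 M X,Y,Z -0.08 -0.06 0.03 axis [-0.      0.0013 -1.    ]
t 31.77 pos [ 0.5314 -0.3496  0.2043] slide [-0.0138  0.0075  0.3143] twist [ 0.0002 -0.0004 -0.0007] F [ 0.  -0.   1.2] w 0.0003 gf 0.0
```

Emit:
arm_command(commands=[{"slide": [-0.015, 0.0075, 0.04], "twist": [0, 0, 0]}, {"slide": [0, 0, 0.09], "twist": [0, 0, 0]}, {"slide": [0, 0, 0.09], "twist": [0, 0, 0]}, {"slide": [0, 0, 0.09], "twist": [0, 0, 0]}, {"slide": [0, 0, 0], "twist": [0, 0, 0]}])

```text
clock: 32.4
ee_pos: [0.5348, -0.3524, 0.1097]
ee_rot: [-0.002, 0.534, 0.846, 0.001]
force: [-0.4, -0.1, 0.3]
gripper_width: 0.0001
gripper_force: 0.0
```

Emit:
arm_command(commands=[{"slide": [0.02, 0, 0], "twist": [0, 0, 0]}, {"slide": [0.02, 0, 0], "twist": [0, 0, 0]}, {"slide": [0, 0, 0], "twist": [0, 0, 0]}])

```text
clock: 32.78
ee_pos: [0.5316, -0.3428, 0.1143]
ee_rot: [0.002, 0.533, 0.846, 0.0]
force: [0.4, 0.5, -0.2]
gripper_width: 0.0003
gripper_force: 0.0
```

Run:
```python
from h import *;st()
```

```text
z 0.1143 xy rel 111.93 0.8 F X,Y,Z -0.3 0.6 -0.2 M X,Y,Z -0.08 -0.03 -0.02 axis [ 0.0041 -0.0022 -1.    ]
```

Emit:
arm_command(commands=[{"slide": [0.02, 0, 0], "twist": [0, 0, 0]}, {"slide": [0.02, 0, 0], "twist": [0, 0, 0]}, {"slide": [0.015, 0, 0], "twist": [0, 0, 0]}, {"slide": [0, 0, 0], "twist": [0, 0, 0]}])

```text
clock: 33.28
ee_pos: [0.5248, -0.3289, 0.1138]
ee_rot: [0.003, 0.533, 0.846, -0.0]
force: [2.0, -2.7, 2.3]
gripper_width: 0.0005
gripper_force: 1.8
```

Run:
```python
from h import *;st()
```

```text
z 0.1138 xy rel 96.41 0.68 F X,Y,Z 3.3 0.6 2.3 M X,Y,Z -0.12 -0.71 0.02 axis [ 0.0044 -0.0033 -1.    ]
```

Emit:
arm_command(commands=[{"slide": [0.02, 0, -0.034], "twist": [0, 0, 0]}, {"slide": [0.02, 0, -0.034], "twist": [0, 0, 0]}, {"slide": [0.02, 0, -0.034], "twist": [0, 0, 0]}, {"slide": [0.03, 0, -0.005], "twist": [0, 0, 0]}, {"slide": [0.03, 0, -0.005], "twist": [0, 0, 0]}, {"slide": [0, 0, 0], "twist": [0, 0, 0]}])

```text
clock: 34.02
ee_pos: [0.5078, -0.2943, 0.1464]
ee_rot: [0.001, 0.533, 0.846, 0.001]
force: [0.2, 0.1, -1.1]
gripper_width: 0.0003
gripper_force: 0.0
```

Run:
```python
from h import *;st()
```

```text
z 0.1464 xy rel 57.87 0.31 F X,Y,Z -0.0 0.2 -1.1 M X,Y,Z -0.0 -0.01 -0.03 axis [ 1.5e-03  3.0e-04 -1.0e+00]
```

Emit:
arm_command(commands=[{"slide": [0.026, 0, 0], "twist": [0, 0, 0]}, {"slide": [0.026, 0, 0], "twist": [0, 0, 0]}, {"slide": [0.029, 0, 0.01], "twist": [0, 0, 0]}, {"slide": [0.029, 0, 0.01], "twist": [0, 0, 0]}, {"slide": [0, 0, 0], "twist": [0, 0, 0]}])

```text
clock: 34.65
ee_pos: [0.4936, -0.2647, 0.14]
ee_rot: [0.001, 0.533, 0.846, 0.0]
force: [-0.8, 0.1, 0.1]
gripper_width: 0.0005
gripper_force: 0.0
```

Run:
```python
from h import *;st()
```

```text
z 0.14 xy rel 25.07 0.26 F X,Y,Z -0.4 -0.7 0.1 M X,Y,Z -0.08 -0.02 -0.02 axis [ 1.4e-03  2.0e-04 -1.0e+00]
```

Emit:
arm_command(commands=[{"slide": [0.025, 0, 0.018], "twist": [0, 0, 0]}, {"slide": [0.025, 0, 0.018], "twist": [0, 0, 0]}, {"slide": [0.02, 0, 0.016], "twist": [0, 0, 0]}, {"slide": [0.02, 0, 0.016], "twist": [0, 0, 0]}, {"slide": [0, 0, 0], "twist": [0, 0, 0]}])

```text
clock: 35.28
ee_pos: [0.482, -0.2407, 0.1194]
ee_rot: [0.001, 0.533, 0.846, 0.0]
force: [0.1, -0.8, 0.3]
gripper_width: 0.0005
gripper_force: 0.0
```

Run:
```python
from h import *;st()
```

```text
z 0.1194 xy rel -1.53 0.21 F X,Y,Z 0.8 -0.3 0.3 M X,Y,Z -0.07 -0.09 -0.04 axis [ 0.0012 -0.     -1.    ]
```

Now I press down in small steps; the shut hood should stop the tips at about TCP 0.115.

Emit:
arm_command(commands=[{"slide": [0.01, 0, 0.008], "twist": [0, 0, 0]}, {"slide": [0, 0, 0], "twist": [0, 0, 0]}])

```text
clock: 35.52
ee_pos: [0.4813, -0.2386, 0.1175]
ee_rot: [0.001, 0.533, 0.846, 0.0]
force: [-0.3, -0.2, 0.7]
gripper_width: 0.0004
gripper_force: 0.0
```

Emit:
arm_command(commands=[{"slide": [0, 0, 0.004], "twist": [0, 0, 0]}, {"slide": [0, 0, 0], "twist": [0, 0, 0]}])

```text
clock: 35.78
ee_pos: [0.4814, -0.2389, 0.1164]
ee_rot: [0.001, 0.533, 0.846, 0.0]
force: [-0.1, 0.0, -0.3]
gripper_width: 0.0007
gripper_force: 0.0
```

Emit:
arm_command(commands=[{"slide": [0, 0, 0.004], "twist": [0, 0, 0]}, {"slide": [0, 0, 0], "twist": [0, 0, 0]}])

```text
clock: 36.02
ee_pos: [0.4814, -0.2388, 0.1153]
ee_rot: [0.001, 0.533, 0.846, 0.0]
force: [-0.1, 1.6, 1.0]
gripper_width: 0.0002
gripper_force: 0.6
```

Run:
```python
from h import *;st()
```

```text
z 0.1153 xy rel -3.5 0.5 F X,Y,Z -1.5 0.6 1.0 M X,Y,Z -0.02 0.05 -0.01 axis [ 0.0026 -0.001  -1.    ]
```

Emit:
arm_command(commands=[{"slide": [0, 0, 0.004], "twist": [0, 0, 0]}, {"slide": [0, 0, 0], "twist": [0, 0, 0]}])

```text
clock: 36.28
ee_pos: [0.4815, -0.2388, 0.1151]
ee_rot: [0.002, 0.533, 0.846, 0.0]
force: [-2.0, 1.3, 8.2]
gripper_width: 0.0003
gripper_force: 3.9
```

Emit:
arm_command(commands=[{"slide": [0, 0, 0.003], "twist": [0, 0, 0]}, {"slide": [0, 0, 0], "twist": [0, 0, 0]}])

```text
clock: 36.52
ee_pos: [0.4815, -0.2388, 0.115]
ee_rot: [0.002, 0.533, 0.846, 0.0]
force: [-3.4, 2.6, 12.5]
gripper_width: 0.0003
gripper_force: 6.3
```

Run:
```python
from h import *;st()
```

```text
z 0.115 xy rel -3.52 0.55 F X,Y,Z -3.8 -1.9 12.5 M X,Y,Z -0.4 0.63 0.02 axis [ 0.0034 -0.0016 -1.    ]
```

The hard stop is at tip height 96 mm, which is the hood's shut height. I back off and check the scene numerically.

Emit:
arm_command(commands=[{"slide": [0, 0, -0.03], "twist": [0, 0, 0]}, {"slide": [0, 0, -0.1], "twist": [0, 0, 0]}, {"slide": [0, 0, -0.15], "twist": [0, 0, 0]}, {"slide": [0, 0, -0.15], "twist": [0, 0, 0]}, {"slide": [0.1, -0.1, -0.05], "twist": [0, 0, 0]}, {"slide": [0.15, -0.12, 0], "twist": [0, 0, 0]}, {"slide": [0.15, -0.12, 0], "twist": [0, 0, 0]}, {"slide": [0.1, -0.1, 0], "twist": [0, 0, 0]}, {"slide": [0, 0, 0], "twist": [0, 0, 0]}])

```text
clock: 37.65
ee_pos: [0.295, -0.1591, 0.2567]
ee_rot: [0.002, 0.533, 0.846, 0.0]
force: [0.3, 0.2, 0.5]
gripper_width: 0.0009
gripper_force: 0.0
```

Run:
```python
from h import *;st()
from bench import cams
s=cams.grab_frame("scene");t=cams.grab_frame("top");pickle.dump(s,open("s9.pkl","wb"));pickle.dump(t,open("t9.pkl","wb"))
a=np.radians(-64.4); X=np.array([np.cos(a),np.sin(a)]);Y=np.array([-X[1],X[0]]);o=np.array([.4835,-.2425])
P=lambda q:np.r_[o+(X*q[0]+Y*q[1])/1000,q[2]/1000]
S=s["pixels"].astype(int)
print("old hood place now",S[290:294,410:414].mean((0,1)),"before",load("scene")["pixels"][290:294,410:414].mean((0,1)))
# hood shut: lilac/grey region on top face; segment its outline in the scene
for n,q in(("hood top mid",(-12,0,96)),("front face",(-32,0,75)),("-y side",(0,-25,78)),("block top beyond",(47,-26,58))):
    u=proj(s,P(q))[0].round().astype(int); print(n,u,S[u[1]-1:u[1]+2,u[0]-1:u[0]+2].mean((0,1)).round())
# silhouette of the hood: column scan along projected vertical at the -y/+x... compare with picture before in changed pixels
d=np.abs(S-load("scene")["pixels"].astype(int)).sum(2)>60
for n,(x0,x1,y0,y1) in {"rack":(245,290,155,230),"bottle":(265,305,230,280),"beaker":(420,460,240,285),"head":(310,430,240,350)}.items(): print(n,"changed px",int(d[y0:y1,x0:x1].sum()))
ys,xs=np.where(d[240:350,310:430]); print("head change box",xs.min()+310,xs.max()+310,ys.min()+240,ys.max()+240)
C=np.array([P((x,y,96)) for x in(-32,38) for y in(-25,25)]); print("expected shut top corners px",proj(s,C).round(0).tolist())
```

```text
z 0.2567 xy rel -155.95 -133.17 F X,Y,Z 0.0 0.4 0.5 M X,Y,Z -0.07 -0.05 -0.0 axis [ 0.0028 -0.0016 -1.    ]
old hood place now [42.8125 42.     43.3125] before [156.125  151.375  164.0625]
hood top mid [348 274] [139. 137. 147.]
front face [338 277] [138. 136. 145.]
-y side [348 293] [91. 89. 97.]
block top beyond [371 310] [130. 135. 141.]
rack changed px 535
bottle changed px 1
beaker changed px 14
head changed px 2795
head change box 325 425 260 323
expected shut top corners px [[332.0, 281.0], [344.0, 260.0], [369.0, 296.0], [379.0, 274.0]]
```

Run:
```python
from h import *
def comps(f,tag):
    S=load(f)["pixels"].astype(int)[:]; 
    out={}
    for n,m,(x0,x1,y0,y1) in (("yellow",(S[:,:,0]-S[:,:,2]>50),(245,290,165,230)),("black cap",(S.max(2)<70),(256,272,192,205)),("white cap",(S.min(2)>215),(255,272,175,190))):
        z=np.zeros(m.shape,np.uint8); z[y0:y1,x0:x1]=m[y0:y1,x0:x1]; k,l,st,ce=cv2.connectedComponentsWithStats(z); 
        if k>1: i=1+st[1:,4].argmax(); out[n]=(ce[i].round(1).tolist(),int(st[i,4]))
    print(tag,out)
comps("scene","before");comps("s9","after")
d=np.abs(load("s9")["pixels"].astype(int)-load("scene")["pixels"]).sum(2)>60
ys,xs=np.where(d[155:230,245:290]); print("change rows",np.histogram(ys+155,bins=range(155,235,10))[0])
```

```text
before {'yellow': ([263.2, 189.4], 36), 'black cap': ([262.6, 196.7], 23), 'white cap': ([265.7, 181.7], 82)}
after {'yellow': ([263.2, 189.4], 36), 'black cap': ([262.5, 196.8], 24), 'white cap': ([265.4, 182.1], 77)}
change rows [182 209  98  45   1   0   0]
```

The vials, bottle and beaker have not moved, the hood is shut, and the arm is clear.

```bash
python3 -c "
from bench import hand_in
print(hand_in())"
```

```text
the job is handed in; nothing more can be done
None
```

I handed the job in at 37.7 s: the cell is pressed down to its hard stop in the well with its clear faces along the light path, and the hood is shut over it. The vials, bottle and beaker have not moved; a first push on the hood jammed at about 30 N before a second pass shut it.

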